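Put the calibration standards away in their case

ROBOT

A 6-joint arm with a two-finger parallel gripper is mounted at the origin on the work surface. World frame = base frame: x ahead of the robot, y to its left, z up, the work surface at z = 0. Lengths are in mm, angles in rad, forces in N, time in s.
With the tool pointing down it reaches from about 275 to 1000 mm from the base axis. Payload 8.4 kg.
Tool frame: the origin (TCP) lies at the very end of the fingers, on their centre line; the grasp point (between the pads) lies 19 mm behind it; z points along the fingers, y is the direction in which the jaws open and shut (so a half turn about z gives the same grasp; the last joint's range is limited). The gripper opens to 85 mm and grips with 20 to 120 N. Pads are 22 mm wide; open, the fingers measure 114 mm over their backs; the gripper's body (76 mm by 85 mm) begins 54 mm behind the grasp point. The pads swing forward as they close: fully open they stand 13 mm farther back than shut.
Start: joints at [1.228, 0.353, 1.633, -0, 1.155, -0.002], TCP at [208.899, 589.057, 203.381] pointing down, gripper open.
Joint ranges: [-2.63, 2.63], [-0.92, 2.1], [0.06, 2.66], [-1.3, 4.44], [0, 2.69], [-3.02, 3.02]. Speed limits (rad/s): [2.22, 2.22, 2.79, 3.14, 3.14, 3.14].

INTERFACE

Orientations are given as [roll, pitch, yaw] about the fixed x, y, z axes, in that order (R = Rz(yaw) Ry(pitch) Rx(roll)).
In Python, from rig import sense, grab_frame, get_calibration, sign_off, boxes_of, trace gives the robot as it stands.
- The arm moves only by the tool servo_tool, never from a script. Its argument "rows" is a list of rows, each a list of 3 entries, a list of its own where there are three numbers: the finger opening in mm, from 0 to 85.4, then the shift along the tool's x, y, z in mm, then the turn, a rotation vector about the tool's x, y, z in degrees. A call has 1 to 8 rows; each row shifts and turns the commanded pose from where the row before left it, along the tool's axes as they then stand; what a row does not reach is not made up. A row lasts 1/8 s, in which the tool goes at most 62.5 mm and 10.7 degrees, less where a joint would pass 70% of its speed; a pose out of reach is approached as far as the arm can. A call is refused whole if a number of a shift passes 62.5 or a number of a turn 10.7, either way. A call with a gripper value outside its range is refused whole. The fingers move at their own pace and stop on an object; "force" is the grip in N (left out, the last holds). Time passes only in rows, so rows that do not move let the fingers close. It gives the time, the measured TCP pose, the force and the opening at its end, in the units of the state.
- sense(): the state, without advancing time (a new reading comes with each control period).
- grab_frame(name): name is "side" or "top" or "wrist"; returns the picture (420x560x3 uint8, blue, green, red); there is no depth.
- get_calibration(name): a dict with "intrinsics" (3x3 intrinsics, pixels), "world_to_cam" (4x4, takes a point from world to camera coordinates). Camera axes: x right, y down, z forward; pixel columns grow to the right and rows downward; lengths in mm; the calibration is good to about 2 mm. A picture is of the moment at which its call begins: read the wrist's pose just before it. get_calibration takes no time and is no camera call; for the wrist camera it gives the pose at the moment of the call.
- sign_off(): hands the job in, once; it reports no verdict.
Trained networks look in the newest picture that a camera, given by its name, has taken for a name from the list of things; names that differ only in an ending like _2 or _b are one class to them, and where a whole thing is asked for, a point or a joint stands for the part that bears it (a point fixed in the world has none). Each returns a list of dicts, best first, with "conf" (0 to 1); they miss things now and then, are a little off and sometimes report something else, mostly with a low value. They report only what shows in the picture. A call takes as long as a camera call. They do not tell look-alikes from the thing itself.
- boxes_of(camera, thing): "centre" ([x, y, z] in mm, in the coordinates of the camera as it stood for that picture, good to about 4 mm: the middle of the surface that is visible of it).
- trace(camera, thing): "mask" (420x560 bool, what is visible of it).
The state is a dict: "clock": time; "qpos": joint angles; "qvel": joint speeds; "joint_efforts": joint torques, N m; "eef_pos": TCP position; "tcp_rot": TCP orientation; "contact_force": force on the tool from outside, world axes, zero at the start; "wrist_torque": the same for the moment, N m; "opening": opening from 0.0 (shut) to 1.0 (fully open).
Only numpy, scipy, OpenCV 4.12 (cv2) and the standard library are available. Lean on these libraries where they do the work, as an engineer would, in place of code of your own. Each camera call takes 0.05 s, during which the arm holds its last target. There are 200 camera calls.

TASK

The analyser is calibrated: put the four calibration standards (short, open, load and barrel adapter) back into the open foam-lined case, each in the well cut to its own shape and size, seated on the well's floor: the short, open and load upright with their black protective caps down, the barrel lying lengthwise in the rectangular slot. They are precision parts, so set them down, do not drop them. The attenuator and the cable plug look like them but belong on the bench: leave those two where they are.

Things in the scene. Friction and masses are not known exactly. Their poses are not given: they have to be found in the camera images.
- short: Short standard: nickel, stubby, 36 mm tall, stands on a black cap (34 mm across, 6 high). Hexagon nut 32 mm across flats, 37 across corners, from 6 to 24 mm; above it a smooth round closed end 26 mm across, 24 to 36 mm: grip here, it stays clear of the foam. About 0.12 kg. Origin: centre of its underside; z up its axis. Goes in well_medium.
- open: Open standard: nickel, slim, 62 mm tall, stands on a black cap (25 mm across, 6 high). Hexagon nut 22 mm across flats, 25 across corners, from 6 to 22 mm; above it a plain round tube 18 mm across, 22 to 62 mm: grip here. About 0.07 kg. Origin: centre of its underside; z up its axis. Goes in well_small.
- load: Load (termination): black, seven ring fins 50 mm across, 62 mm tall, stands on a black cap (36 mm across, 8 high). Fins from 12 to 56 mm: grip here. Top closed by a plain flat black disc 44 mm across, no connector on top. About 0.24 kg. Origin: centre of its underside; z up its axis. Goes in well_large.
- barrel: Barrel adapter: nickel, lying, 60 mm long, alike at both ends: in the middle a square block 24 mm long, 32 x 32 mm across, gripped on its flat upright sides; at each end a round thread 28 mm across, 18 mm long. About 0.15 kg. Origin: on its axis at mid length, 16 mm above what it lies on; x along its length. Goes in well_slot.
- attenuator: Look-alike of the load, to be left where it stands: same black ring-finned body 50 mm across on the same black cap, but 66 mm tall with a bright threaded connector 29 mm across (dark bore, brass pin) on its top, from 50 to 66 mm. Origin: centre of its underside; z up.
- plug: Look-alike of the barrel, to be left where it lies: cable plug, nickel, 70 mm long, its ends unlike: at -x a hexagon nut 24 mm long, 30 mm across flats (35 across corners), then a round waist 24 mm across, a hexagon nut 14 mm long and at +x a round tail 23 mm across. Origin: on its axis, 34 mm from the -x end, 15 mm above the bench; x along its length.
- well_small: Charcoal foam block 90 x 90 mm with the smallest round well: 38 mm across, 18 mm deep, blue floor; for the open. Origin: centre of the well's floor, 12 mm above the bench; z up. The four blocks fill a case 192 mm square, 2 x 2, 91 mm apart, in any order; its rim is 4 mm above their tops. Its lid lies folded back flat on the side away from the robot, 28 mm high.
- well_medium: Charcoal foam block 90 x 90 mm in the case with the middle-sized round well: 50 mm across, 18 mm deep, blue floor; for the short. Origin: centre of the well's floor, 12 mm above the bench; z up. The block's top is 18 mm above the origin.
- well_large: Charcoal foam block 90 x 90 mm in the case with the largest round well: 64 mm across, 18 mm deep, blue floor; for the load. Origin: centre of the well's floor, 12 mm above the bench; z up. The block's top is 18 mm above the origin.
- well_slot: Charcoal foam block 90 x 90 mm in the case with a rectangular slot 76 mm long, 46 mm wide, 12 mm deep, blue floor; for the barrel. Origin: centre of the slot's floor, 18 mm above the bench; x along the slot's length, z up. The block's top is 12 mm above the origin.
Things that resemble listed ones, but are neither listed nor needed, are in the scene too. Leave any brown look-alike of the barrel alone.

How it is judged (in metres and radians):
At the end, for the whole second after the job is handed in: Short, open, load: axis within 12 mm of their wells' centres, underside within 5 mm of the floor, upright within 0.15 rad. Barrel: within 12 mm of the slot's centre, lying on its floor within 5 mm, along it within 0.3 rad. Attenuator, plug within 20 mm of their starts. All six at rest (horizontal distance between short and well_medium below 0.012 m and z of short in the frame of well_medium between -0.005 and 0.005 m and angle between each of short, open, load's own z axis and vertical below 0.15 rad and horizontal distance between open and well_small below 0.012 m and z of open in the frame of well_small between -0.005 and 0.005 m and horizontal distance between load and well_large below 0.012 m and z of load in the frame of well_large between -0.005 and 0.005 m and horizontal distance between barrel and well_slot below 0.012 m and z of barrel in the frame of well_slot between 0.011 and 0.021 m and angle between the x axis of barrel and the x axis of well_slot, either way round below 0.3 rad and linear speed of each of short, open, load, barrel, attenuator, plug below 0.02 m/s and angular speed of each of short, open, load, barrel, attenuator, plug below 0.3 rad/s and distance of each of attenuator, plug from where it was at the start of the episode below 0.02 m); the robot touches nothing.
It fails at once if the short is dropped (falls freely faster than 0.7 m/s, about 25 mm) (linear speed of short above 0.7 m/s and contact force between the fingers and short below 0.05 N).
It fails at once if the open is dropped (falls freely faster than 0.7 m/s, about 25 mm) (linear speed of open above 0.7 m/s and contact force between the fingers and open below 0.05 N).
It fails at once if the load is dropped (falls freely faster than 0.7 m/s, about 25 mm) (linear speed of load above 0.7 m/s and contact force between the fingers and load below 0.05 N).
It fails at once if the barrel is dropped (falls freely faster than 0.7 m/s, about 25 mm) (linear speed of barrel above 0.7 m/s and contact force between the fingers and barrel below 0.05 N).
It fails at once if the attenuator or the cable plug is shifted more than 20 mm (distance of any of attenuator, plug from where it was at the start of the episode above 0.02 m).
It also fails if it takes over 107 s, if anything falls off the work surface, if the arm or the gripper's body presses on something with over 40 N, if the wrist force passes 120 N, or if a joint passes its speed limit or range.

## Working session

There is one attempt and no reset: what is moved stays moved. The work goes in short steps, Python scripts to look and compute and a tool call to move; the robot and the scene stay as the last step left them, time stands still between calls to the robot, and variables do not carry over. Pictures are saved under pics/ and viewed, about 12 in all and at most 16, crops included, and the job is handed in when it is done.

Besides the shell and the picture viewer there is one more tool, called after "Call:" in YAML: its name, and indented under it one key for each argument. servo_tool: Moves the arm, as the interface text tells. Its arguments: {"type":"object","properties":{"rows":{"type":"array","items":{"type":"array"}},"force":{"type":"number"}},"required":["rows"]}

```bash
mkdir -p pics; cat > h.py <<'E'
import numpy as np, cv2
from rig import *
def ray(cal,uv):
    K=np.array(cal["intrinsics"]);T=np.array(cal["world_to_cam"]);R=T[:3,:3];c=-R.T@T[:3,3]
    d=R.T@np.linalg.inv(K)@np.array([uv[0],uv[1],1.]);return c,d
def atz(cal,uv,z):
    c,d=ray(cal,uv);return c+d*(z-c[2])/d[2]
def proj(cal,p):
    K=np.array(cal["intrinsics"]);T=np.array(cal["world_to_cam"]);q=K@(T[:3,:3]@np.array(p,float)+T[:3,3]);return q[:2]/q[2]
def c2w(cal,p):
    T=np.array(cal["world_to_cam"]);return T[:3,:3].T@(np.array(p)-T[:3,3])
E
python3 - <<'E'
from h import *
print(sense()["clock"],sense()["eef_pos"],sense()["tcp_rot"])
for n in ["top","side","wrist"]:
    cal=get_calibration(n);im=grab_frame(n);cv2.imwrite(f"pics/{n}0.png",im)
    c,d=ray(cal,(280,210));print(n,c.round(),d.round(2),np.array(cal["intrinsics"])[0,0])
    if n=="wrist":continue
    for t in "short open load barrel attenuator plug well_small well_medium well_large well_slot".split():
        print(n,t,[(round(b["conf"],2),c2w(cal,b["centre"]).round().astype(int).tolist(),proj(cal,c2w(cal,b["centre"])).round().astype(int).tolist()) for b in boxes_of(n,t)][:4])
a=cv2.imread("pics/top0.png");
E
```

```text
0.0 [208.71419709 588.5595816  202.64254169] [-3.14018207e+00 -1.25434573e-05  2.80078742e+00]
top [ 3.290e+02 -1.000e+00  1.229e+03] [ 0.15 -0.01 -0.99] 534.0523945288211
top short [(0.75, [489, -400, 26], [450, 219])]
top open [(0.48, [594, -271, 37], [393, 173])]
top load [(0.94, [502, 376, 59], [104, 213])]
top barrel [(0.89, [665, 238, 27], [171, 145]), (0.6, [579, 315, 27], [137, 181]), (0.57, [517, 201, 28], [186, 208]), (0.39, [474, 34, 31], [259, 226])]
top attenuator [(0.66, [378, -304, 50], [413, 268]), (0.32, [590, -271, 38], [393, 175])]
top plug [(0.81, [360, 307, 26], [137, 278])]
top well_small [(0.85, [587, -30, 31], [287, 177])]
top well_medium [(0.74, [567, 59, 31], [248, 186])]
top well_large [(0.76, [502, -58, 34], [300, 213])]
top well_slot []
side [ -67. -539.  789.] [ 0.54  0.49 -0.68] 416.9954581578394
side short [(0.61, [484, -411, 26], [408, 316])]
side open []
side load [(0.54, [497, 365, 46], [182, 157])]
side barrel [(0.54, [581, 303, 29], [217, 157]), (0.52, [508, 192, 22], [224, 186]), (0.51, [662, 232, 23], [252, 157])]
side attenuator [(0.98, [370, -313, 52], [339, 315])]
side plug [(0.55, [359, 300, 26], [159, 193]), (0.44, [491, 364, 49], [181, 157])]
side well_small [(0.67, [594, -33, 26], [304, 206])]
side well_medium [(0.87, [568, 62, 31], [272, 194])]
side well_large [(0.6, [509, -55, 31], [289, 225])]
side well_slot [(0.63, [486, 32, 28], [259, 215]), (0.34, [595, -29, 27], [303, 205])]
wrist [138. 614. 373.] [ 0.27 -0.1  -0.96] 309.0676497650137
```

View pics/top0.png

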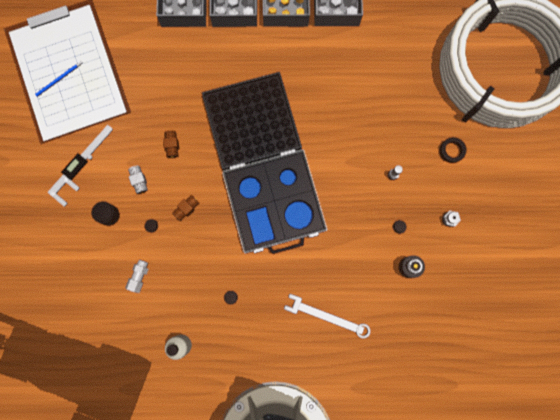

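View pics/side0.png

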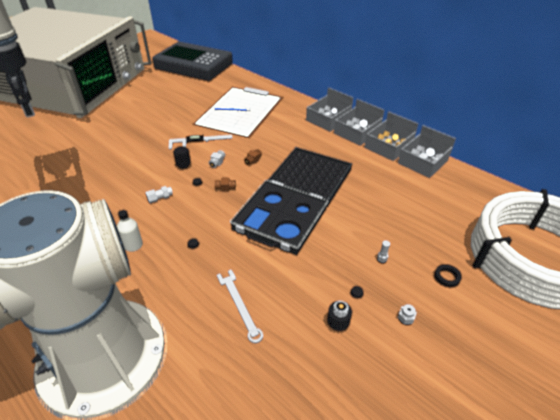

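The top view shows the load at (105,213), open (396,172), short (452,218), attenuator with a bright top (412,267), and the case in the centre. Two nickel lying parts are at (138,180) and (138,277). I'll zoom in on those and measure everything from both views.

```bash
python3 - <<'E'
from h import *
a=cv2.imread("pics/top0.png");b=cv2.imread("pics/side0.png")
cr=lambda im,u,v,w=22:cv2.resize(im[v-w:v+w,u-w:u+w],(264,264),interpolation=cv2.INTER_CUBIC)
m=np.vstack([np.hstack([cr(a,138,180),cr(a,138,277),cr(a,105,213)]),np.hstack([cr(b,217,158),cr(b,159,194),cr(a,452,218)])])
cv2.imwrite("pics/z1.png",m)
cal={n:get_calibration(n) for n in("top","side")}
B={}
for n,im in(("top",a),("side",b)):
    hsv=cv2.cvtColor(im,cv2.COLOR_BGR2HSV)
    mk=cv2.inRange(hsv,(105,150,100),(125,255,255))
    if n=="side": mk[:170]=0; mk[250:]=0; mk[:,340:]=0
    N,l,s,c=cv2.connectedComponentsWithStats(mk)
    for i in range(1,N):
        if s[i,4]>60:
            ct=cv2.findContours((l==i).astype(np.uint8),0,2)[0][0]
            w=np.array([atz(cal[n],p[0],15)[:2] for p in ct],np.float32)
            print(n,c[i].round(),s[i,4],atz(cal[n],c[i],12)[:2].round(),atz(cal[n],c[i],18)[:2].round(),cv2.minAreaRect(w))
for t,z in(("short",30),("open",40),("load",40),("barrel",20),("attenuator",40),("plug",18)):
    for n in("top",):
        grab_frame(n)
        for r in trace(n,t):
            ct=max(cv2.findContours(r["mask"].astype(np.uint8),0,2)[0],key=len)
            w=np.array([atz(cal[n],p[0],z)[:2] for p in ct],np.float32)
            print(n,t,round(r["conf"],2),r["mask"].sum(),np.argwhere(r["mask"]).mean(0)[::-1].round(),[np.round(q,1) for q in cv2.minAreaRect(w)])
E
```

```text
top [56. 80.] 135 [829. 520.] [827. 517.] ((828.046142578125, 518.53662109375), (6.861835479736328, 116.26884460449219), 38.325069427490234)
top [287. 177.] 187 [591. -31.] [589. -31.] ((590.3623657226562, -31.366010665893555), (34.819435119628906, 33.14249801635742), 89.76290130615234)
top [250. 188.] 338 [566.  57.] [565.  57.] ((565.9678344726562, 56.70310974121094), (46.45344543457031, 46.07353973388672), 44.56328582763672)
top [298. 215.] 573 [502. -55.] [502. -55.] ((501.3011169433594, -54.843910217285156), (59.77604675292969, 60.33747482299805), 89.60922241210938)
top [260. 225.] 668 [478.  33.] [478.  32.] ((478.3453063964844, 32.49821853637695), (76.30770874023438, 46.901912689208984), 14.78526782989502)
side [273. 198.] 108 [572.  62.] [567.  57.] ((569.3323364257812, 59.379676818847656), (29.53560447692871, 42.153472900390625), 43.04029846191406)
side [256. 218.] 307 [485.  39.] [481.  35.] ((483.7696838378906, 37.42557144165039), (70.94068145751953, 43.940914154052734), 14.900785446166992)
side [287. 230.] 263 [507. -52.] [503. -55.] ((505.1348876953125, -53.90306091308594), (46.636962890625, 59.455604553222656), 43.0540771484375)
top short 0.48 173 [450. 219.] [array([ 489.5, -399.8]), array([34. , 30.2]), np.float64(87.2)]
top open 0.57 151 [394. 173.] [array([ 593.3, -274.3]), array([24. , 38.2]), np.float64(44.4)]
top load 0.88 528 [105. 213.] [array([502.8, 381.1]), array([63.8, 48.8]), np.float64(63.5)]
top barrel 0.9 391 [137. 179.] [array([585. , 315.9]), array([67.1, 36.2]), np.float64(19.8)]
top barrel 0.75 354 [171. 145.] [array([667.8, 240.9]), array([65.2, 35. ]), np.float64(1.2)]
top barrel 0.7 353 [185. 208.] [array([518.4, 203.5]), array([36.3, 62.9]), np.float64(45.7)]
top attenuator 0.73 496 [411. 267.] [array([ 380.1, -303.4]), array([58. , 48.6]), np.float64(89.8)]
top plug 0.72 409 [137. 277.] [array([363.9, 309.3]), array([33.8, 72.2]), np.float64(71.7)]
```

View pics/z1.png

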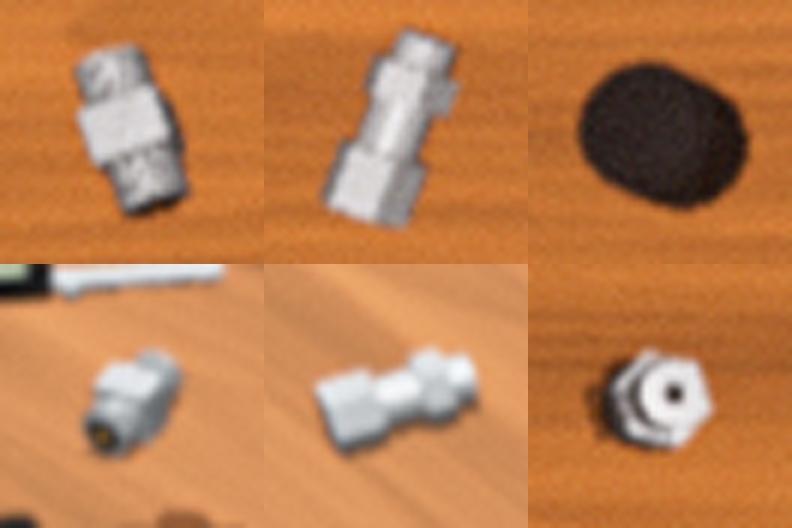

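The crops show a symmetric part with a square block at (138,180), which is the barrel. The part at (138,277) has unlike ends, so it is the plug. The load's top is plain black. The well centres fit a 91 mm grid at 15° yaw within 1 mm. Next I move above the load and barrel.

```bash
cat >> h.py <<'E'
def pose():
    s=sense();r=s["tcp_rot"];return np.array(s["eef_pos"]),np.degrees(r[2]),r
def go(x,y,z,yaw=None,opening=85,vmax=60):
    """print rows from present pose to target (tool down)"""
    p,y0,r=pose()
    dy=0 if yaw is None else (yaw-y0+180)%360-180
    d=np.array([x,y,z])-p
    n=int(max(np.ceil(np.abs(d).max()/vmax),np.ceil(np.linalg.norm(d)/vmax),np.ceil(abs(dy)/10.4),1))
    out=[];done=np.zeros(3)
    for i in range(n):
        a=np.radians(y0+dy*i/n);R=np.array([[np.cos(a),np.sin(a),0],[np.sin(a),-np.cos(a),0],[0,0,-1]])
        s=(R.T@(d*(i+1)/n-done)).round(1);done=done+R@s
        out.append([opening,s.tolist(),[0,0,round(-dy/n,1)]])
    print(n,"rows, tilt",np.round(np.degrees(r[:2]),1),"clk",round(sense()["clock"],1))
    for i in range(0,n,8):print(str(out[i:i+8]).replace(" ",""))
E
python3 -c "
from h import *
go(545,345,200,199)"
```

```text
7 rows, tilt [-180.   -0.] clk 1.8
[[85,[-56.9,-16.8,0.5],[0,0,np.float64(-5.5)]],[85,[-55.0,-22.2,0.5],[0,0,np.float64(-5.5)]],[85,[-52.7,-27.4,0.4],[0,0,np.float64(-5.5)]],[85,[-49.8,-32.3,0.5],[0,0,np.float64(-5.5)]],[85,[-46.4,-36.9,0.5],[0,0,np.float64(-5.5)]],[85,[-42.7,-41.2,0.5],[0,0,np.float64(-5.5)]],[85,[-38.6,-45.1,0.5],[0,0,np.float64(-5.5)]]]
```

Call:
servo_tool:
  rows:
    - [85,[-56.9,-16.8,0.5],[0,0,-5.5]]
    - [85,[-55.0,-22.2,0.5],[0,0,-5.5]]
    - [85,[-52.7,-27.4,0.4],[0,0,-5.5]]
    - [85,[-49.8,-32.3,0.5],[0,0,-5.5]]
    - [85,[-46.4,-36.9,0.5],[0,0,-5.5]]
    - [85,[-42.7,-41.2,0.5],[0,0,-5.5]]
    - [85,[-38.6,-45.1,0.5],[0,0,-5.5]]
    - [85,[0,0,0],[0,0,0]]

```text
clock: 2.75
eef_pos: [548.0, 342.2, 199.8]
tcp_rot: [-3.141, 0.001, -2.814]
contact_force: [-0.9, -0.3, -0.6]
opening: 1.0
```

Call:
servo_tool:
  rows:
    - [85,[0,0,0],[0,0,0]]
    - [85,[0,0,0],[0,0,0]]

```text
clock: 3.0
eef_pos: [543.9, 345.8, 200.0]
tcp_rot: [3.141, -0.0, -2.81]
contact_force: [-0.6, 0.9, 0.4]
opening: 0.996
```

```bash
cat >> h.py <<'E'
def see(thing,z,fn=None,near=None):
    """mask contour of a thing in the wrist picture, put on plane z"""
    im=grab_frame("wrist");cal=get_calibration("wrist")
    if fn: cv2.imwrite(f"pics/{fn}.png",im)
    for r in trace("wrist",thing):
        ct=max(cv2.findContours(r["mask"].astype(np.uint8),0,2)[0],key=len)
        w=np.array([atz(cal,p[0],z)[:2] for p in ct],np.float32)
        print(thing,round(r["conf"],2),np.argwhere(r["mask"]).mean(0)[::-1].round(),"rect@z",z,[np.round(q,1).tolist() for q in cv2.minAreaRect(w)])
    for b in boxes_of("wrist",thing):print("  box",round(b["conf"],2),c2w(cal,b["centre"]).round(1))
    return im,cal
E
sed -i 's/round(-dy\/n,1)/float(round(-dy\/n,1))/' h.py
python3 - <<'E'
from h import *
see("barrel",24,"w1");see("load",50);print(pose(),ray(get_calibration("wrist"),(280,210))[0])
E
```

```text
barrel 0.87 [247. 208.] rect@z 24 [[582.5, 315.4], [64.8, 33.9], 17.9]
barrel 0.87 [169. 249.] rect@z 24 [[664.3, 242.1], [37.0, 71.6], 85.0]
barrel 0.78 [167. 122.] rect@z 24 [[516.7, 205.5], [34.1, 67.2], 40.9]
  box 0.69 [517.8 207.3  29.5]
  box 0.63 [582.  317.8  30.8]
  box 0.56 [657.6 241.3  29.6]
  box 0.31 [486.8  49.2  22.1]
load 0.59 [327. 165.] rect@z 50 [[501.8, 380.9], [52.7, 53.1], 19.0]
  box 0.8 [503.3 379.   59.7]
(array([544.56260235, 345.43307217, 200.12412393]), np.float64(-160.9813350151157), array([ 3.14154104e+00,  1.22654057e-04, -2.80965433e+00])) [473.2132001  321.3592703  369.92970749]
```

View pics/w1.png

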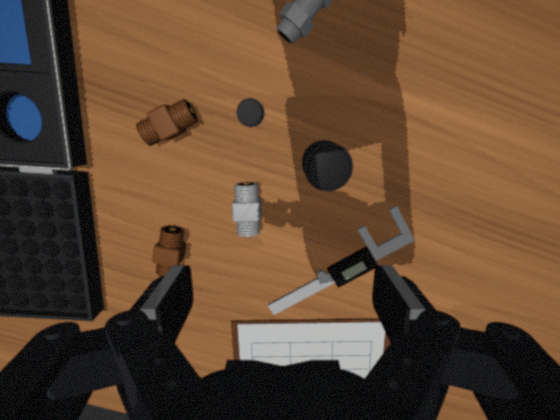

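The wrist view shows the barrel at (247,208), aligned with the tool, and the load at (327,165). Both agree with the top view within about 3 mm. I'll grasp the barrel first.

```bash
python3 -c "
from h import *
go(583,316,14,198.5,70,40)"
```

```text
5 rows, tilt [180.   0.] clk 3.3
[[70,[-5.3,-8.1,37.2],[0,0,0.1]],[70,[-5.4,-8.0,37.2],[0,0,0.1]],[70,[-5.4,-8.1,37.3],[0,0,0.1]],[70,[-5.4,-8.0,37.2],[0,0,0.1]],[70,[-5.4,-8.1,37.2],[0,0,0.1]]]
```

Call:
servo_tool:
  rows:
    - [70,[-13.5,-20.2,30],[0,0,0.3]]
    - [70,[-13.4,-20.1,30],[0,0,0.2]]
    - [70,[0,0,40],[0,0,0]]
    - [70,[0,0,40],[0,0,0]]
    - [70,[0,0,26],[0,0,0]]
    - [70,[0,0,14],[0,0,0]]
    - [70,[0,0,6],[0,0,0]]
    - [70,[0,0,0],[0,0,0]]
  force: 40

```text
clock: 4.3
eef_pos: [583.8, 315.7, 14.5]
tcp_rot: [3.142, 0.001, -2.819]
contact_force: [0.6, 0.0, 0.5]
opening: 0.815
```

Call:
servo_tool:
  rows:
    - [70,[0,0,0],[0,0,0]]
    - [20,[0,0,0],[0,0,0]]
    - [20,[0,0,0],[0,0,0]]
    - [20,[0,0,0],[0,0,0]]
    - [20,[0,0,0],[0,0,0]]
    - [20,[0,0,0],[0,0,0]]

```text
clock: 5.05
eef_pos: [583.4, 315.4, 14.0]
tcp_rot: [-3.142, -0.0, -2.819]
contact_force: [0.4, 0.3, -0.1]
opening: 0.233
```

The opening is 20 mm, as commanded, so nothing is between the pads. I'll look.

```bash
python3 - <<'E'
from h import *
see("barrel",24,"w2");cv2.imwrite("pics/t2.png",cv2.resize(grab_frame("top")[130:230,80:220],(560,400),interpolation=2))
E
```

```text
barrel 0.97 [125. 308.] rect@z 24 [[647.5, 231.9], [25.8, 58.9], 52.5]
barrel 0.88 [106.  69.] rect@z 24 [[518.7, 204.8], [38.9, 67.5], 43.5]
barrel 0.84 [282. 250.] rect@z 24 [[583.1, 314.5], [68.8, 32.6], 11.7]
  box 0.84 [578.5 317.5  28.8]
  box 0.82 [516.9 207.2  27.8]
  box 0.81 [639.6 237.9  28.1]
```

View pics/w2.png

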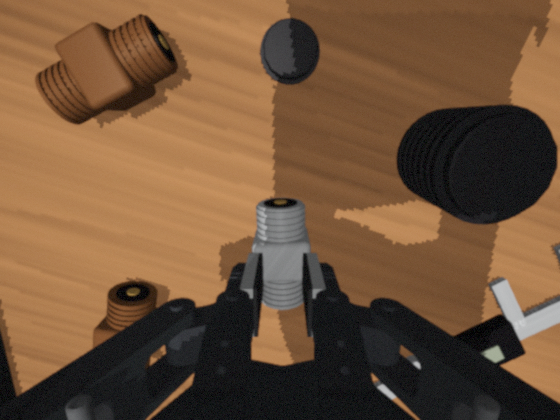

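The wrist view shows the fingers straddling the block at (282,250), so it may be held despite the reading. I'll close further and lift slightly.

Call:
servo_tool:
  rows:
    - [0,[0,0,0],[0,0,0]]
    - [0,[0,0,0],[0,0,0]]
    - [0,[0,0,0],[0,0,0]]
    - [0,[0,0,0],[0,0,0]]
  force: 40

```text
clock: 5.75
eef_pos: [583.4, 315.5, 14.0]
tcp_rot: [-3.142, 0.0, -2.819]
contact_force: [-0.5, 0.1, 0.2]
opening: -0.001
```

```bash
python3 - <<'E'
from h import *
im,cal=see("barrel",24)
w=cv2.resize(im[150:420,140:420],(560,540))
print(proj(cal,pose()[0]),proj(cal,pose()[0]+[0,0,19]),proj(cal,[583,315,32]))
t=cv2.resize(grab_frame("side")[130:200,180:260],(630,540),interpolation=2)[:, :240+0] if 0 else cv2.resize(grab_frame("side")[135:180,195:240],(240,240),interpolation=2)
o=np.zeros((540,800,3),np.uint8);o[:,:560]=w;o[:240,560:]=t;cv2.imwrite("pics/w3.png",o)
E
```

```text
barrel 0.98 [281. 230.] rect@z 24 [[569.3, 309.9], [39.0, 32.6], 20.9]
barrel 0.92 [106.  69.] rect@z 24 [[518.4, 204.6], [39.3, 67.8], 44.2]
barrel 0.75 [126. 313.] rect@z 24 [[650.4, 233.4], [31.9, 62.3], 49.6]
  box 0.92 [646.6 235.8  29.8]
  box 0.8 [569.5 309.   28.4]
  box 0.58 [519.6 206.8  29.7]
[281.63206228 249.83981928] [281.54410727 264.2616149 ] [280.96382998 262.54533529]
```

View pics/w3.png

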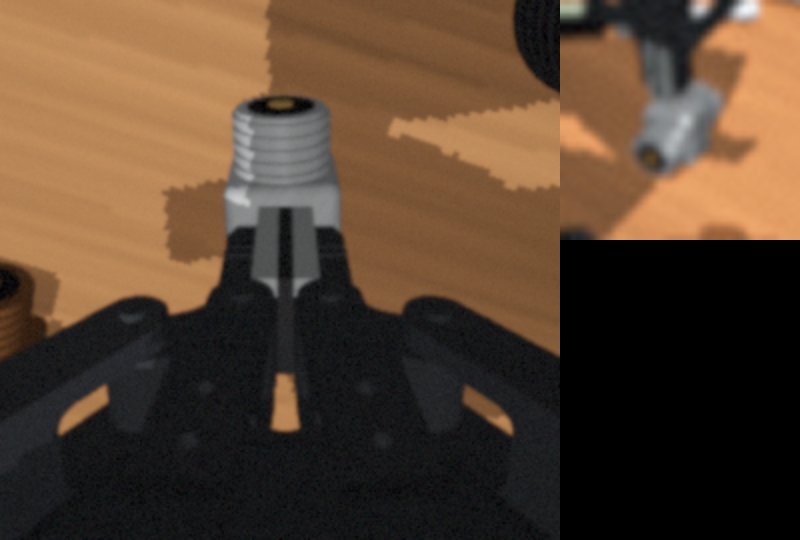

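The fingers shut above the block although the reported TCP z is 14. I'll check where the tip really is using the side and top cameras.

```bash
python3 - <<'E'
from h import *
p=pose()[0];cs=get_calibration("side");ct=get_calibration("top");cw=get_calibration("wrist")
a=np.radians(18.5);u=np.array([np.cos(a),np.sin(a),0])
for n,q in (("tip z14",p),("tip z34",p+[0,0,20]),("blocktop",[583,316,32]),("end-",np.array([583,316,16])-30*u),("end+",np.array([583,316,16])+30*u),("blk front top",np.array([583,316,32])-12*u)):
    print(n,"side",proj(cs,q).round(1),"top",proj(ct,q).round(1),"wrist",proj(cw,q).round(1))
im=grab_frame("side");u0,v0=(195,135)
x=cv2.resize(im[135:180,195:240],(720,720),interpolation=cv2.INTER_CUBIC)[:600]
cv2.imwrite("pics/s3.png",x)
E
```

```text
tip z14 side [215.8 159.4] top [138.  180.6] wrist [281.6 249.9]
tip z34 side [215.2 154.2] top [135.7 178.8] wrist [281.5 265.1]
blocktop side [215.1 154.7] top [135.7 179.2] wrist [282.7 263.1]
end- side [210.6 164.2] top [141.2 192.7] wrist [282.7 201.8]
end+ side [220.3 153.8] top [133.8 168.6] wrist [282.7 295.6]
blk front top side [213.1 156.8] top [137.2 184.1] wrist [282.7 242.5]
```

View pics/s3.png

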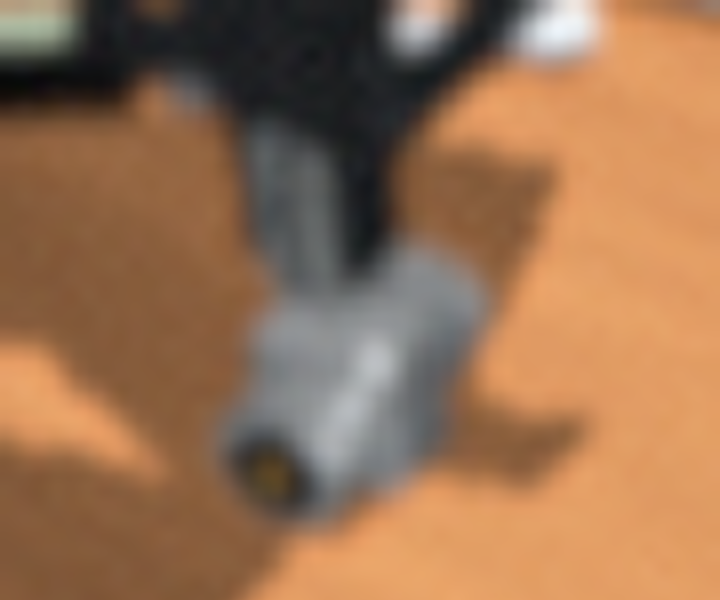

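In the side view the tip is at about (215,153), which means z ≈ 36 rather than 14. The fingers really end about 20 mm above the reported TCP, while camera and barrel positions agree. I'll reopen, go 18 mm lower and watch the force.

Call:
servo_tool:
  rows:
    - [60,[0,0,-10],[0,0,0]]
    - [60,[0,0,0],[0,0,0]]
    - [60,[0,0,0],[0,0,0]]
    - [60,[0,0,0],[0,0,0]]
    - [60,[0,0,10],[0,0,0]]
    - [60,[0,0,6],[0,0,0]]
    - [60,[0,0,6],[0,0,0]]
    - [60,[0,0,4],[0,0,0]]

```text
clock: 7.0
eef_pos: [583.2, 315.3, -2.7]
tcp_rot: [-3.141, -0.001, -2.819]
contact_force: [0.1, -0.2, 0.9]
opening: 0.706
```

Call:
servo_tool:
  rows:
    - [20,[0,0,0],[0,0,0]]
    - [20,[0,0,0],[0,0,0]]
    - [20,[0,0,0],[0,0,0]]
    - [20,[0,0,0],[0,0,0]]
    - [20,[0,0,0],[0,0,0]]
  force: 40

```text
clock: 7.62
eef_pos: [583.6, 315.6, -1.8]
tcp_rot: [3.142, 0.0, -2.819]
contact_force: [0.9, 0.4, 1.5]
opening: 0.359
```

The opening of 31 mm matches the 32 mm block, so it is gripped. Lift and check.

Call:
servo_tool:
  rows:
    - [20,[0,0,-10],[0,0,0]]
    - [20,[0,0,-30],[0,0,0]]
    - [20,[0,0,-40],[0,0,0]]
    - [20,[0,0,0],[0,0,0]]
    - [20,[0,0,0],[0,0,0]]

```text
clock: 8.25
eef_pos: [583.0, 315.3, 77.9]
tcp_rot: [-3.142, -0.0, -2.819]
contact_force: [-0.3, 0.3, -1.4]
opening: 0.356
```

```bash
python3 - <<'E'
from h import *
print(sense()["opening"],pose()[0])
im,cal=see("barrel",100,"w4");see("well_slot",18)
go(478.5,33,85,195,20,50)
E
```

```text
0.3559840067502234 [583.04826763 315.26655212  77.85644909]
barrel 0.87 [165. 274.] rect@z 100 [[606.5, 258.1], [38.5, 25.0], 5.2]
barrel 0.65 [158.  84.] rect@z 100 [[515.4, 234.1], [24.0, 43.1], 42.8]
barrel 0.61 [282. 264.] rect@z 100 [[583.2, 315.5], [70.8, 32.9], 18.5]
  box 0.93 [514.5 205.8  28. ]
  box 0.9 [576.8 317.7 106.6]
  box 0.68 [654.3 236.3  31.7]
7 rows, tilt [-1.8e+02 -1.0e-01] clk 8.6
[[20,[26.9,-33.5,-1.1],[0,0,0.5]],[20,[26.7,-33.8,-1.2],[0,0,0.5]],[20,[26.3,-33.9,-1.1],[0,0,0.5]],[20,[26.0,-34.2,-1.1],[0,0,0.5]],[20,[25.8,-34.5,-1.2],[0,0,0.5]],[20,[25.4,-34.6,-1.1],[0,0,0.5]],[20,[25.2,-34.9,-1.2],[0,0,0.5]]]
```

View pics/w4.png

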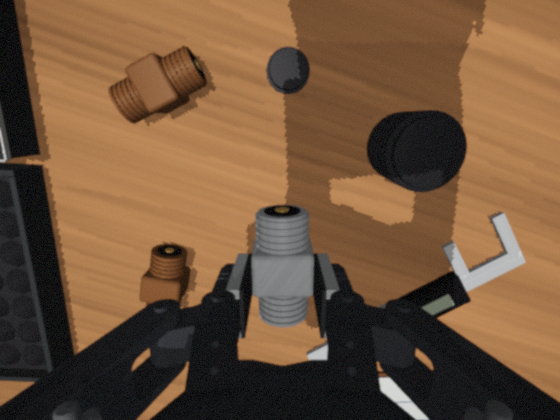

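The barrel is held square in the jaws at (282,265). Next, over the slot.

Call:
servo_tool:
  rows:
    - [20,[26.9,-33.5,-1],[0,0,0.5]]
    - [20,[26.7,-33.8,-1],[0,0,0.5]]
    - [20,[26.3,-33.9,-1],[0,0,0.5]]
    - [20,[26.0,-34.2,-1],[0,0,0.5]]
    - [20,[25.8,-34.5,-1],[0,0,0.5]]
    - [20,[25.4,-34.6,-1],[0,0,0.5]]
    - [20,[25.2,-34.9,-1],[0,0,0.5]]
    - [20,[0,0,0],[0,0,0]]

```text
clock: 9.55
eef_pos: [477.5, 31.2, 84.8]
tcp_rot: [-3.142, -0.001, -2.883]
contact_force: [-0.2, 0.2, -2.2]
opening: 0.354
```

Call:
servo_tool:
  rows:
    - [20,[0,0,0],[0,0,0]]
    - [20,[0,0,0],[0,0,0]]
    - [20,[0,0,0],[0,0,0]]

```text
clock: 9.93
eef_pos: [479.2, 34.0, 84.9]
tcp_rot: [3.142, 0.0, -2.879]
contact_force: [-0.2, -0.3, -1.5]
opening: 0.356
```

```bash
python3 - <<'E'
from h import *
im=grab_frame("wrist");cal=get_calibration("wrist");cv2.imwrite("pics/w5.png",im)
a=np.radians(15);u=np.array([np.cos(a),np.sin(a),0]);v=np.array([-np.sin(a),np.cos(a),0])
c=np.array([534.2,1,0])
for n,q,r,z in(("slot",c-45.5*u+45.5*v,0,18),("med",c+45.5*u+45.5*v,25,30),("large",c-45.5*u-45.5*v,32,30),("small",c+45.5*u-45.5*v,19,30)):
    q=q+[0,0,z]
    if r: pts=[q+r*(np.cos(t)*u+np.sin(t)*v) for t in np.linspace(0,6.28,40)]
    else: pts=[q+[0,0,12]+i*38*u+j*23*v for i,j in((-1,-1),(1,-1),(1,1),(-1,1))]
    cv2.polylines(im,[np.array([proj(cal,p) for p in pts]).round().astype(int)],True,(0,255,0),1)
cv2.imwrite("pics/w5.png",im);print(pose(),sense()["opening"])
go(478.5,33,17.2,195,20,30)
E
```

```text
(array([479.11745455,  33.88486888,  84.86759515]), np.float64(-164.9649940459027), array([ 3.14153176e+00, -7.81993792e-05, -2.87918230e+00])) 0.35774725205019975
3 rows, tilt [180.  -0.] clk 10.0
[[20,[0.3,-0.2,22.6],[0,0,0.0]],[20,[0.3,-0.3,22.5],[0,0,0.0]],[20,[0.2,-0.2,22.6],[0,0,0.0]]]
```

View pics/w5.png

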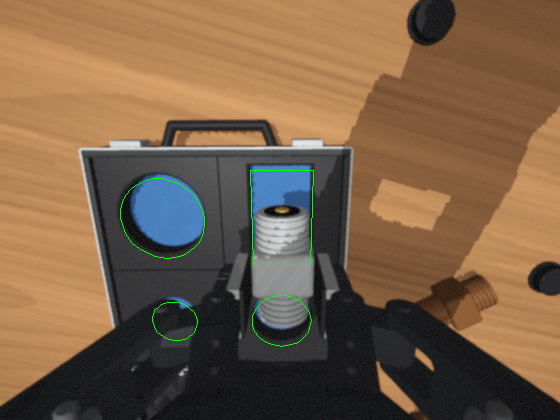

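```bash
python3 - <<'E'
from h import *
cal=get_calibration("wrist");a=np.radians(15);u=np.array([np.cos(a),np.sin(a)]);v=np.array([-np.sin(a),np.cos(a)]);c=np.array([534.2,1])
for n,p,z,e in(("caseNL",(80,150),34,(-96,-96)),("caseNR",(352,148),34,(-96,96)),("slotNL",(250,164),30,(-83.5,22.5)),("slotNR",(313,164),30,(-83.5,68.5)),("slotFloorNear",(280,166),18,(-83.5,45.5)),("cross",(217,269),30,(0,0)),("largeL",(120,215),30,(-45.5,-77.5)),("largeR",(205,215),30,(-45.5,-13.5)),("largeBot",(163,258),30,(-13.5,-45.5)),("largeTop",(163,173),30,(-77.5,-45.5))):
    w=atz(cal,p,z)[:2]-c;print(n,np.round([w@u,w@v],1),e)
E
```

```text
caseNL [-98.4 -96.1] (-96, -96)
caseNR [-99.9  95.2] (-96, 96)
slotNL [-88.   22.8] (-83.5, 22.5)
slotNR [-88.1  68.6] (-83.5, 68.5)
slotFloorNear [-84.8  44.5] (-83.5, 45.5)
cross [-3.6 -6.2] (0, 0)
largeL [-49.1 -77.4] (-45.5, -77.5)
largeR [-49.2 -12.6] (-45.5, -13.5)
largeBot [-13.3 -48.6] (-13.5, -45.5)
largeTop [-81.4 -41.1] (-77.5, -45.5)
```

The overlay agrees sideways, and the near edges put the case about 2.5 mm closer to the robot. I'll use a case centre of (531.8, 0.4) and lower the barrel.

Call:
servo_tool:
  rows:
    - [20,[3.3,-0.7,15],[0,0,0]]
    - [20,[0,0,22],[0,0,0]]
    - [20,[0,0,12],[0,0,0]]
    - [20,[0,0,8],[0,0,0]]
    - [20,[0,0,5],[0,0,0]]
    - [20,[0,0,3],[0,0,0]]
    - [20,[0,0,2],[0,0,0]]
    - [20,[0,0,0],[0,0,0]]

```text
clock: 10.98
eef_pos: [476.1, 31.7, 18.1]
tcp_rot: [-3.142, 0.0, -2.88]
contact_force: [0.7, 0.8, -1.3]
opening: 0.352
```

Call:
servo_tool:
  rows:
    - [20,[0,0,0.5],[0,0,0]]
    - [20,[0,0,0],[0,0,0]]

```text
clock: 11.22
eef_pos: [476.0, 31.7, 17.6]
tcp_rot: [-3.142, 0.0, -2.88]
contact_force: [0.6, 0.7, -0.2]
opening: 0.354
```

Call:
servo_tool:
  rows:
    - [20,[0,0,1],[0,0,0]]
    - [20,[0,0,0],[0,0,0]]
    - [45,[0,0,0],[0,0,0]]
    - [45,[0,0,0],[0,0,0]]
    - [45,[0,0,0],[0,0,0]]
    - [45,[0,0,-15],[0,0,0]]
    - [45,[0,0,-45],[0,0,0]]
    - [45,[20,0,-50],[0,0,0]]

```text
clock: 12.22
eef_pos: [457.3, 26.7, 128.5]
tcp_rot: [-3.141, 0.001, -2.88]
contact_force: [0.8, -0.5, 0.6]
opening: 0.525
```

Call:
servo_tool:
  rows:
    - [70,[0,0,-40],[0,0,0]]
    - [70,[0,0,-30],[0,0,0]]
    - [70,[0,0,0],[0,0,0]]
    - [70,[0,0,0],[0,0,0]]
    - [70,[0,0,0],[0,0,0]]

```text
clock: 12.85
eef_pos: [455.8, 26.5, 195.5]
tcp_rot: [3.141, -0.002, -2.88]
contact_force: [-1.2, -0.5, -0.6]
opening: 0.816
```

```bash
python3 - <<'E'
from h import *
im,cal=see("barrel",40);see("well_large",30);see("well_medium",30);see("well_small",30)
a=np.radians(15);u=np.array([np.cos(a),np.sin(a),0]);v=np.array([-np.sin(a),np.cos(a),0])
c=np.array([531.8,.4,0])
for q,r,z in((c-45.5*u+45.5*v,0,18),(c+45.5*u+45.5*v,25,30),(c-45.5*u-45.5*v,32,30),(c+45.5*u-45.5*v,19,30)):
    q=q+[0,0,z];print(q.round(1))
    if r: pts=[q+r*(np.cos(t)*u+np.sin(t)*v) for t in np.linspace(0,6.28,40)]
    else: pts=[q+[0,0,12]+i*38*u+j*23*v for i,j in((-1,-1),(1,-1),(1,1),(-1,1))]
    cv2.polylines(im,[np.array([proj(cal,p) for p in pts]).round().astype(int)],True,(0,255,0),1)
cv2.imwrite("pics/w6.png",im);print(pose())
go(502,378.5,120,None,85)
E
```

```text
barrel 0.86 [410. 267.] rect@z 40 [[503.5, 193.6], [50.0, 47.8], 59.9]
barrel 0.85 [282. 208.] rect@z 40 [[475.3, 32.1], [65.0, 32.1], 15.8]
  box 0.92 [512.4 199.8  29.5]
  box 0.72 [473.6  32.3  50.4]
well_large 0.77 [202. 205.] rect@z 30 [[499.5, -55.4], [90.3, 91.1], 15.1]
  box 0.81 [498.2 -53.6  30. ]
  box 0.46 [566.7  56.   27.8]
well_medium 0.66 [283. 276.] rect@z 30 [[562.7, 55.9], [90.8, 90.0], 15.0]
well_small 0.78 [216. 270.] rect@z 30 [[586.4, -31.6], [90.9, 91.8], 15.0]
well_small 0.4 [541. 294.] rect@z 30 [[512.2, 371.6], [88.3, 50.1], 29.5]
  box 0.95 [572.1 -22.7  28.1]
  box 0.25 [499.  -58.1  30.8]
[476.1  32.6  18. ]
[564.   56.1  30. ]
[499.6 -55.3  30. ]
[587.5 -31.8  30. ]
(array([456.60835682,  26.535467  , 196.45482142]), np.float64(-165.02838899359543), array([ 3.14159247e+00, -4.83644562e-05, -2.88028875e+00]))
7 rows, tilt [180.  -0.] clk 13.4
[[85,[-19.3,46.9,10.9],[0,0,0.0]],[85,[-19.2,46.9,10.9],[0,0,0.0]],[85,[-19.3,46.9,11.0],[0,0,0.0]],[85,[-19.2,46.9,10.9],[0,0,0.0]],[85,[-19.3,46.9,10.9],[0,0,0.0]],[85,[-19.2,46.9,10.9],[0,0,0.0]],[85,[-19.3,46.9,11.0],[0,0,0.0]]]
```

View pics/w6.png

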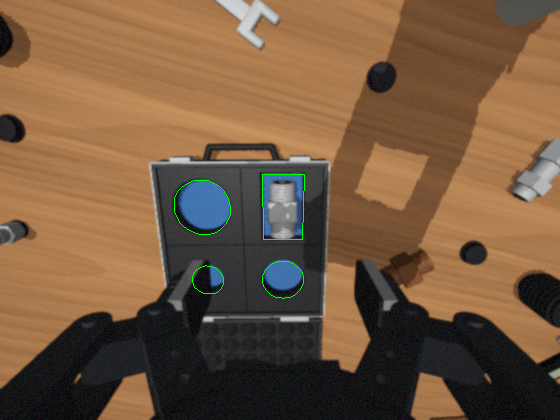

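The overlay fits all four wells and the barrel lies in its slot at (282,208), centre (475,32). Next is the load.

Call:
servo_tool:
  rows:
    - [85,[-19.3,46.9,0],[0,0,0]]
    - [85,[-19.3,46.9,0],[0,0,0]]
    - [85,[-19.3,46.9,0],[0,0,0]]
    - [85,[-19.3,46.9,0],[0,0,0]]
    - [85,[-19.3,46.9,0],[0,0,0]]
    - [85,[-19.2,46.9,0],[0,0,0]]
    - [85,[-19.2,46.9,0],[0,0,0]]
    - [85,[0,0,0],[0,0,0]]

```text
clock: 14.45
eef_pos: [502.2, 381.7, 196.1]
tcp_rot: [3.141, 0.001, -2.877]
contact_force: [-0.5, -0.5, -0.1]
opening: 0.991
```

Call:
servo_tool:
  rows:
    - [85,[0,0,30],[0,0,0]]
    - [85,[0,0,20],[0,0,0]]
    - [85,[0,0,0],[0,0,0]]

```text
clock: 14.82
eef_pos: [501.0, 376.9, 144.9]
tcp_rot: [-3.14, -0.003, -2.881]
contact_force: [-0.5, -0.0, 1.7]
opening: 0.991
```

```bash
python3 - <<'E'
from h import *
im,cal=see("load",62)
cv2.imwrite("pics/w7.png",im);print(pose(),proj(cal,[502,379,62]))
go(502,379,6,None,85)
E
```

```text
load 0.61 [287. 206.] rect@z 62 [[497.8, 380.5], [55.9, 49.0], 15.0]
  box 0.65 [500.3 379.7  65.7]
(array([502.65625183, 378.41418639, 147.50661864]), np.float64(-165.05139216968993), array([ 3.14121888e+00,  1.09690956e-03, -2.88069023e+00])) [283.59594263 210.52617323]
3 rows, tilt [1.8e+02 1.0e-01] clk 15.0
[[85,[0.2,0.2,47.2],[0,0,0.0]],[85,[0.1,0.3,47.1],[0,0,0.0]],[85,[0.2,0.2,47.2],[0,0,0.0]]]
```

View pics/w7.png

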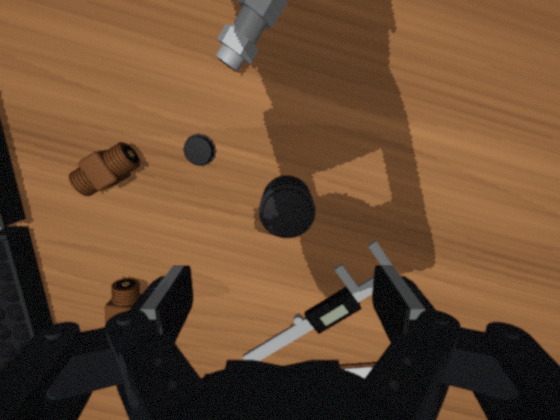

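The load stands alone at about (288,210) in the wrist view, refined to (501.5, 381). Descend and grip.

Call:
servo_tool:
  rows:
    - [85,[0.5,2.8,35],[0,0,0]]
    - [85,[0,0,40],[0,0,0]]
    - [85,[0,0,35],[0,0,0]]
    - [85,[0,0,20],[0,0,0]]
    - [85,[0,0,11.5],[0,0,0]]
    - [85,[0,0,0],[0,0,0]]
    - [35,[0,0,0],[0,0,0]]
    - [35,[0,0,0],[0,0,0]]
  force: 50

```text
clock: 15.98
eef_pos: [501.5, 381.6, 6.1]
tcp_rot: [3.141, 0.002, -2.88]
contact_force: [-0.0, 0.4, -0.1]
opening: 0.602
```

Call:
servo_tool:
  rows:
    - [35,[0,0,0],[0,0,0]]
    - [35,[0,0,0],[0,0,0]]
    - [35,[0,0,0],[0,0,0]]

```text
clock: 16.35
eef_pos: [501.6, 381.6, 6.3]
tcp_rot: [3.141, 0.002, -2.88]
contact_force: [-1.1, -1.3, 6.2]
opening: 0.567
```

Call:
servo_tool:
  rows:
    - [35,[0,0,-10],[0,0,0]]
    - [35,[0,0,-25],[0,0,0]]
    - [35,[0,0,-40],[0,0,0]]
    - [35,[0,0,0],[0,0,0]]
    - [35,[0,0,0],[0,0,0]]

```text
clock: 16.98
eef_pos: [500.6, 380.9, 79.9]
tcp_rot: [-3.142, -0.0, -2.88]
contact_force: [-0.3, -0.8, -2.3]
opening: 0.563
```

```bash
python3 - <<'E'
from h import *
print(sense()["opening"],sense()["contact_force"],pose()[0]);see("load",135)
go(499.6,-55.3,81,None,35,56)
E
```

```text
0.5634025971780623 [-0.34574446 -0.78979335 -2.2888785 ] [500.57505129 380.89013793  79.87155177]
load 0.66 [282. 282.] rect@z 135 [[491.5, 378.7], [60.9, 45.6], 15.0]
  box 0.58 [496.8 379.1 136.1]
8 rows, tilt [-1.8e+02 -1.0e-01] clk 17.1
[[35,[14.1,-52.6,-0.3],[0,0,0.0]],[35,[14.2,-52.6,-0.3],[0,0,0.0]],[35,[14.1,-52.6,-0.3],[0,0,0.0]],[35,[14.1,-52.6,-0.2],[0,0,0.0]],[35,[14.2,-52.7,-0.3],[0,0,0.0]],[35,[14.1,-52.6,-0.3],[0,0,0.0]],[35,[14.1,-52.6,-0.3],[0,0,0.0]],[35,[14.2,-52.6,-0.3],[0,0,0.0]]]
```

Call:
servo_tool:
  rows:
    - [35,[14.1,-52.6,-2],[0,0,0]]
    - [35,[14.2,-52.6,-2],[0,0,0]]
    - [35,[14.1,-52.6,0],[0,0,0]]
    - [35,[14.1,-52.6,0],[0,0,0]]
    - [35,[14.2,-52.7,0],[0,0,0]]
    - [35,[14.1,-52.6,0],[0,0,0]]
    - [35,[14.1,-52.6,0],[0,0,0]]
    - [35,[14.2,-52.6,0],[0,0,0]]

```text
clock: 18.12
eef_pos: [499.7, -56.4, 83.3]
tcp_rot: [3.141, -0.001, -2.88]
contact_force: [1.0, -0.4, -1.9]
opening: 0.566
```

Call:
servo_tool:
  rows:
    - [35,[0,0,0],[0,0,0]]
    - [35,[0,0,0],[0,0,0]]
    - [35,[0,0,0],[0,0,0]]

```text
clock: 18.5
eef_pos: [500.2, -53.6, 83.7]
tcp_rot: [3.141, -0.001, -2.879]
contact_force: [-0.4, 0.5, -1.9]
opening: 0.565
```

```bash
python3 - <<'E'
from h import *
im,cal=see("load",135);p=pose()[0];print(p,sense()["opening"])
a=np.radians(15);u=np.array([np.cos(a),np.sin(a),0]);v=np.array([-np.sin(a),np.cos(a),0])
circ=lambda q,r,col:cv2.polylines(im,[np.array([proj(cal,q+r*(np.cos(t)*u+np.sin(t)*v)) for t in np.linspace(0,6.28,40)]).round().astype(int)],True,col,1)
circ(np.array([499.6,-55.3,30]),32,(0,255,0))
b=p[2]-6.2; q=np.array([p[0],p[1],0])
circ(q+[0,0,b+62],22,(0,0,255))
cv2.imwrite("pics/w8.png",im[:400])
go(499.6,-55.3,18.5,None,35,56)
E
```

```text
load 0.87 [283. 282.] rect@z 135 [[493.9, -54.9], [62.9, 47.4], 15.3]
load 0.31 [398. 210.] rect@z 135 [[452.9, -17.8], [47.9, 48.7], 15.1]
  box 0.57 [494.2 -53.5 138.7]
[500.40530167 -53.6995735   83.87975141] 0.5658097213726447
2 rows, tilt [180.  -0.] clk 18.6
[[35,[0.6,-0.7,32.7],[0,0,0.0]],[35,[0.6,-0.6,32.7],[0,0,0.0]]]
```

View pics/w8.png

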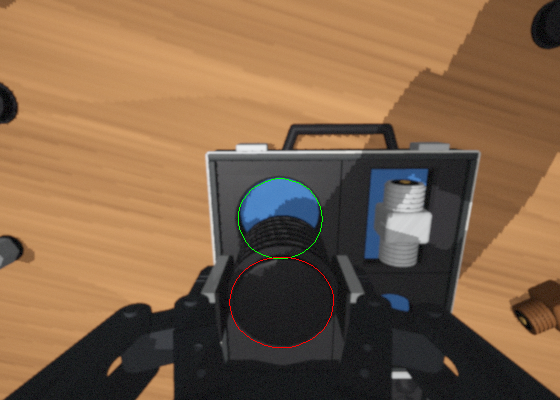

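The red prediction for the load's top matches the held disc, and the green circle matches the well. Lower it.

Call:
servo_tool:
  rows:
    - [35,[1.2,-1.3,15],[0,0,0]]
    - [35,[0,0,20],[0,0,0]]
    - [35,[0,0,12],[0,0,0]]
    - [35,[0,0,8],[0,0,0]]
    - [35,[0,0,5],[0,0,0]]
    - [35,[0,0,3],[0,0,0]]
    - [35,[0,0,1.5],[0,0,0]]
    - [35,[0,0,0],[0,0,0]]

```text
clock: 19.65
eef_pos: [499.8, -56.3, 19.7]
tcp_rot: [-3.141, 0.0, -2.88]
contact_force: [0.8, -0.3, -2.3]
opening: 0.565
```

Call:
servo_tool:
  rows:
    - [35,[0,0,0.7],[0,0,0]]
    - [35,[0,0,0],[0,0,0]]
    - [35,[0,0,0],[0,0,0]]

```text
clock: 20.02
eef_pos: [499.6, -56.3, 18.9]
tcp_rot: [-3.142, 0.0, -2.88]
contact_force: [0.3, 0.2, -1.1]
opening: 0.566
```

Call:
servo_tool:
  rows:
    - [35,[0,0,0.7],[0,0,0]]
    - [35,[0,0,0],[0,0,0]]
    - [64,[0,0,0],[0,0,0]]
    - [64,[0,0,0],[0,0,0]]
    - [64,[0,0,0],[0,0,0]]
    - [64,[0,0,-15],[0,0,0]]
    - [64,[0,0,-45],[0,0,0]]
    - [64,[0,0,-60],[0,0,0]]

```text
clock: 21.02
eef_pos: [498.6, -56.2, 139.4]
tcp_rot: [3.141, -0.002, -2.88]
contact_force: [0.9, 0.0, -0.1]
opening: 0.749
```

Call:
servo_tool:
  rows:
    - [70,[0,0,-60],[0,0,0]]
    - [70,[0,0,0],[0,0,0]]
    - [70,[0,0,0],[0,0,0]]

```text
clock: 21.4
eef_pos: [499.3, -56.3, 198.6]
tcp_rot: [-3.141, 0.001, -2.88]
contact_force: [0.2, -0.0, -0.7]
opening: 0.819
```

```bash
python3 - <<'E'
from h import *
see("load",62);print(pose())
go(540,-335,198,None,70)
E
```

```text
load 0.94 [282. 194.] rect@z 62 [[497.8, -56.4], [56.3, 49.1], 15.0]
  box 0.97 [496.2 -56.1  73.1]
(array([498.48216817, -56.12557868, 196.80987855]), np.float64(-165.02270232788865), array([ 3.14061015e+00, -2.47886566e-03, -2.88018950e+00]))
5 rows, tilt [ 1.799e+02 -1.000e-01] clk 21.6
[[70,[6.4,-56.0,-0.2],[0,0,0.0]],[70,[6.4,-56.1,-0.3],[0,0,0.0]],[70,[6.4,-56.0,-0.2],[0,0,0.0]],[70,[6.4,-56.0,-0.3],[0,0,0.0]],[70,[6.4,-56.0,-0.2],[0,0,0.0]]]
```

Call:
servo_tool:
  rows:
    - [70,[6.4,-56,0],[0,0,0]]
    - [70,[6.4,-56,0],[0,0,0]]
    - [70,[6.4,-56,0],[0,0,0]]
    - [70,[6.4,-56,0],[0,0,0]]
    - [70,[6.4,-56,0],[0,0,0]]
    - [70,[0,0,0],[0,0,0]]
    - [70,[0,0,0],[0,0,0]]
    - [70,[0,0,0],[0,0,0]]

```text
clock: 22.55
eef_pos: [540.7, -333.6, 197.5]
tcp_rot: [3.14, -0.001, -2.879]
contact_force: [-0.2, 0.3, -0.5]
opening: 0.823
```

```bash
python3 - <<'E'
from h import *
im,cal=see("short",36);see("open",62);p=pose();print(p)
cv2.imwrite("pics/w9.png",im)
go(593,-271,100,None,60)
go(489,-400,100,None,60)
E
```

```text
short 0.81 [230. 125.] rect@z 36 [[489.0, -403.4], [31.5, 35.1], 45.0]
  box 0.72 [ 490.2 -405.3   32.8]
open 0.59 [316. 243.] rect@z 62 [[583.9, -285.1], [41.8, 20.0], 33.4]
  box 0.73 [ 590.6 -279.    41.8]
(array([ 541.16953331, -334.50998984,  198.31399545]), np.float64(-164.98424408647207), array([-3.14137967e+00,  2.08251068e-04, -2.87951827e+00]))
3 rows, tilt [-180.    0.] clk 22.9
[[60,[-22.2,16.0,32.8],[0,0,0.0]],[60,[-22.1,15.9,32.7],[0,0,0.0]],[60,[-22.2,16.0,32.8],[0,0,0.0]]]
3 rows, tilt [-180.    0.] clk 22.9
[[60,[22.5,-16.6,32.8],[0,0,0.0]],[60,[22.4,-16.6,32.7],[0,0,0.0]],[60,[22.5,-16.5,32.8],[0,0,0.0]]]
```

View pics/w9.png

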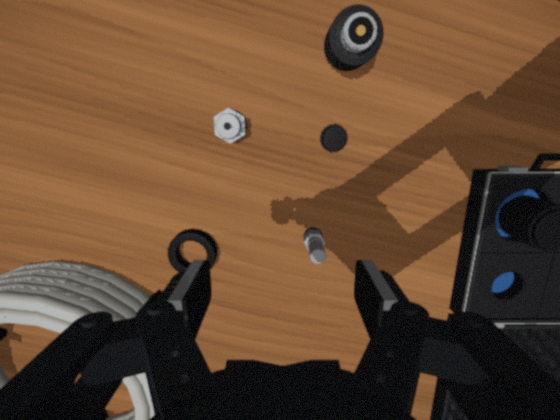

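The wrist view shows the short's top at (230,126), the open's tube top at (318,256) with its cap at (313,234), and the ring, attenuator and loose cap well clear.

```bash
python3 - <<'E'
from h import *
cal=get_calibration("wrist");ct=get_calibration("top")
o=atz(cal,(318,256),62);s=atz(cal,(229,126),36);print(o,s,atz(cal,(313,235),6))
t=cv2.imread("pics/top0.png")
print("top pred",proj(ct,o),proj(ct,[o[0],o[1],0]),proj(ct,s))
x=np.hstack([cv2.resize(t[k[1]-20:k[1]+20,k[0]-20:k[0]+20],(400,400),interpolation=2) for k in((396,172),(452,218))])
cv2.imwrite("pics/t4.png",x)
go(o[0],o[1],140,None,60)
E
```

```text
[ 596.39248059 -279.45065878   62.        ] [ 490.35304442 -405.08960666   36.        ] [ 593.9351189  -280.31368987    6.        ]
top pred [398.9518318  169.44992489] [392.89258508 175.39453026] [453.71213966 217.79669632]
2 rows, tilt [-180.    0.] clk 22.9
[[60,[-33.8,19.4,29.2],[0,0,0.0]],[60,[-33.8,19.5,29.1],[0,0,0.0]]]
```

View pics/t4.png

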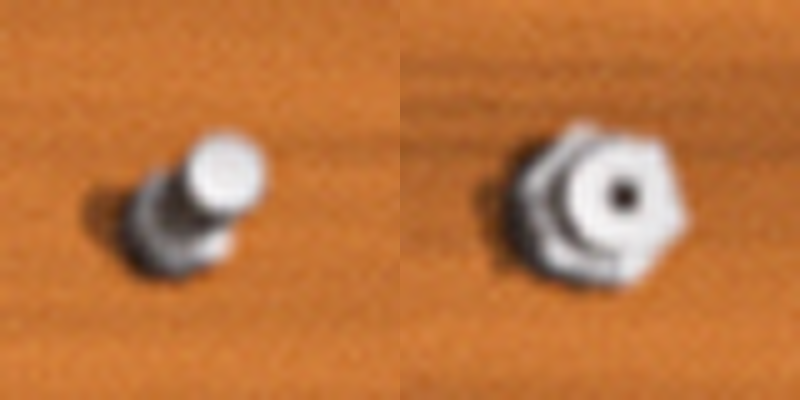

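The top view puts the open's top at (398.7,169.3) and the short's at (454.3,217.5). Both are within 0.6 px of the predictions from the wrist view. Grasp the open at (595.5, -279.7).

Call:
servo_tool:
  rows:
    - [55,[-33.3,19.5,25],[0,0,0]]
    - [55,[-33.3,19.4,25],[0,0,0]]
    - [55,[0,0,20],[0,0,0]]
    - [55,[0,0,40],[0,0,0]]
    - [55,[0,0,40],[0,0,0]]
    - [55,[0,0,25],[0,0,0]]
    - [55,[0,0,13],[0,0,0]]
    - [55,[0,0,0],[0,0,0]]
  force: 40

```text
clock: 23.85
eef_pos: [594.7, -280.4, 9.6]
tcp_rot: [3.141, -0.001, -2.88]
contact_force: [-0.6, 0.2, 0.1]
opening: 0.645
```

Call:
servo_tool:
  rows:
    - [55,[0,0,0],[0,0,0]]
    - [8,[0,0,0],[0,0,0]]
    - [8,[0,0,0],[0,0,0]]
    - [8,[0,0,0],[0,0,0]]
    - [8,[0,0,0],[0,0,0]]
    - [8,[0,0,0],[0,0,0]]

```text
clock: 24.6
eef_pos: [595.8, -280.5, 10.8]
tcp_rot: [-3.141, 0.001, -2.88]
contact_force: [-1.2, 0.4, 5.3]
opening: 0.198
```

Call:
servo_tool:
  rows:
    - [8,[0,0,-10],[0,0,0]]
    - [8,[0,0,-25],[0,0,0]]
    - [8,[0,0,-40],[0,0,0]]
    - [8,[0,0,0],[0,0,0]]
    - [8,[0,0,0],[0,0,0]]

```text
clock: 25.22
eef_pos: [594.9, -280.1, 84.9]
tcp_rot: [3.141, -0.0, -2.88]
contact_force: [-0.1, -0.2, -1.3]
opening: 0.192
```

```bash
python3 - <<'E'
from h import *
print(sense()["opening"],sense()["contact_force"],pose()[0]);see("open",130)
go(587.5,-31.8,85,None,8,56)
E
```

```text
0.19213189774214393 [-0.10759461 -0.2034922  -1.31439522] [ 594.88852376 -280.05667128   84.88912614]
open 0.8 [283. 270.] rect@z 130 [[585.3, -281.5], [43.0, 17.9], 15.0]
  box 0.92 [ 589.7 -276.1  121.4]
5 rows, tilt [ 1.799e+02 -1.000e-01] clk 25.4
[[8,[-11.5,48.3,-0.2],[0,0,0.0]],[8,[-11.5,48.2,-0.3],[0,0,0.0]],[8,[-11.5,48.3,-0.2],[0,0,0.0]],[8,[-11.4,48.3,-0.3],[0,0,0.0]],[8,[-11.5,48.3,-0.2],[0,0,0.0]]]
```

Call:
servo_tool:
  rows:
    - [8,[-11.5,48.3,-0.5],[0,0,0]]
    - [8,[-11.5,48.3,-0.5],[0,0,0]]
    - [8,[-11.5,48.3,0],[0,0,0]]
    - [8,[-11.5,48.3,0],[0,0,0]]
    - [8,[-11.4,48.2,0],[0,0,0]]
    - [8,[0,0,0],[0,0,0]]
    - [8,[0,0,0],[0,0,0]]
    - [8,[0,0,0],[0,0,0]]

```text
clock: 26.38
eef_pos: [588.3, -33.3, 85.8]
tcp_rot: [-3.142, -0.0, -2.881]
contact_force: [-0.0, -0.4, -0.1]
opening: 0.196
```

```bash
python3 - <<'E'
from h import *
im,cal=see("open",130);p=pose()[0];print(p,sense()["opening"])
a=np.radians(15);u=np.array([np.cos(a),np.sin(a),0]);v=np.array([-np.sin(a),np.cos(a),0])
circ=lambda q,r,col:cv2.polylines(im,[np.array([proj(cal,q+r*(np.cos(t)*u+np.sin(t)*v)) for t in np.linspace(0,6.28,40)]).round().astype(int)],True,col,1)
circ(np.array([587.5,-31.8,30]),19,(0,255,0))
b=p[2]-10.7; q=np.array([p[0],p[1],0])
circ(q+[0,0,b+62],9,(0,0,255));circ(q+[0,0,b],12.5,(255,0,255))
cv2.imwrite("pics/w10.png",cv2.resize(im[150:370,150:430],(700,550)))
go(587.5,-31.8,23.5,None,35,56)
E
```

```text
open 0.67 [283. 270.] rect@z 130 [[579.9, -34.7], [43.6, 18.1], 14.9]
  box 0.57 [585.8 -33.3 125.6]
[588.36187154 -33.205227    85.97419563] 0.19569720652346392
2 rows, tilt [-180.   -0.] clk 26.5
[[35,[0.2,0.8,31.2],[0,0,0.0]],[35,[0.3,0.8,31.3],[0,0,0.0]]]
```

View pics/w10.png

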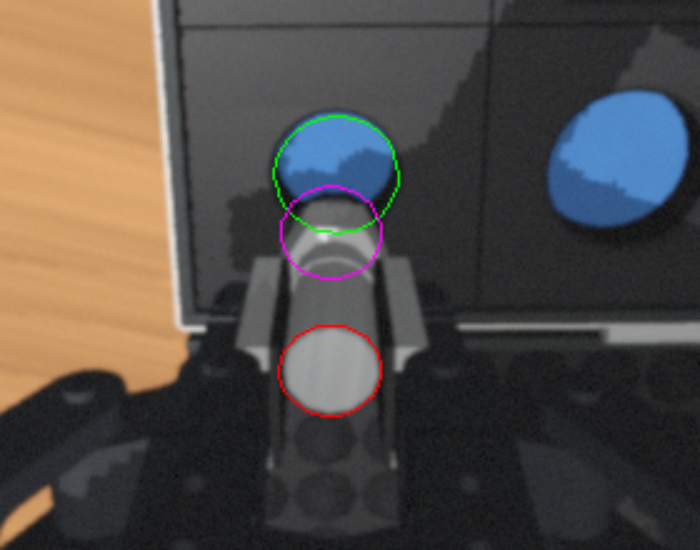

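The held open's top matches the red circle and the well matches the green one. Lower it.

Call:
servo_tool:
  rows:
    - [8,[1,1.5,15],[0,0,0]]
    - [8,[0,0,18],[0,0,0]]
    - [8,[0,0,12],[0,0,0]]
    - [8,[0,0,8],[0,0,0]]
    - [8,[0,0,5],[0,0,0]]
    - [8,[0,0,3],[0,0,0]]
    - [8,[0,0,1.5],[0,0,0]]
    - [8,[0,0,0],[0,0,0]]

```text
clock: 27.52
eef_pos: [587.2, -31.0, 23.8]
tcp_rot: [-3.141, 0.0, -2.88]
contact_force: [-0.3, -0.3, -0.4]
opening: 0.192
```

Call:
servo_tool:
  rows:
    - [8,[0,0,0.7],[0,0,0]]
    - [8,[0,0,0],[0,0,0]]
    - [8,[0,0,0],[0,0,0]]

```text
clock: 27.9
eef_pos: [587.1, -31.0, 23.0]
tcp_rot: [-3.142, 0.0, -2.88]
contact_force: [-0.4, 0.5, -0.2]
opening: 0.193
```

Call:
servo_tool:
  rows:
    - [8,[0,0,0.8],[0,0,0]]
    - [8,[0,0,0],[0,0,0]]
    - [8,[0,0,0],[0,0,0]]

```text
clock: 28.28
eef_pos: [587.4, -31.0, 22.8]
tcp_rot: [-3.141, 0.001, -2.88]
contact_force: [-1.6, -0.2, 5.7]
opening: 0.191
```

Contact at 22.8 with 5.7 N, so it is on the floor. Release and go to the short.

Call:
servo_tool:
  rows:
    - [40,[0,0,0],[0,0,0]]
    - [40,[0,0,0],[0,0,0]]
    - [40,[0,0,0],[0,0,0]]
    - [40,[0,0,-15],[0,0,0]]
    - [40,[0,0,-40],[0,0,0]]
    - [40,[0,0,-60],[0,0,0]]
    - [60,[0,0,-30],[0,0,0]]
    - [60,[0,0,0],[0,0,0]]

```text
clock: 29.28
eef_pos: [589.1, -31.1, 171.0]
tcp_rot: [-3.14, 0.006, -2.88]
contact_force: [-0.4, -0.8, 0.2]
opening: 0.7
```

```bash
python3 - <<'E'
from h import *
see("open",65);go(490.5,-405,150,None,60)
E
```

```text
open 0.56 [284. 195.] rect@z 65 [[579.9, -31.4], [31.9, 21.8], 15.0]
open 0.51 [370. 188.] rect@z 65 [[555.2, 42.8], [80.4, 80.4], 15.4]
  box 0.97 [582.9 -29.1  62.5]
  box 0.47 [494.1 -58.7  28.1]
7 rows, tilt [ 1.8e+02 -1.0e-01] clk 29.4
[[60,[27.0,-48.1,2.4],[0,0,0.0]],[60,[27.1,-48.1,2.3],[0,0,0.0]],[60,[27.0,-48.0,2.4],[0,0,0.0]],[60,[27.0,-48.1,2.4],[0,0,0.0]],[60,[27.1,-48.1,2.4],[0,0,0.0]],[60,[27.0,-48.1,2.3],[0,0,0.0]],[60,[27.0,-48.1,2.4],[0,0,0.0]]]
```

Call:
servo_tool:
  rows:
    - [60,[27.0,-48.1,0],[0,0,0]]
    - [60,[27.1,-48.1,0],[0,0,0]]
    - [60,[27.0,-48.0,0],[0,0,0]]
    - [60,[27.0,-48.1,0],[0,0,0]]
    - [60,[27.1,-48.1,0],[0,0,0]]
    - [60,[27.0,-48.1,0],[0,0,0]]
    - [60,[27.0,-48.1,10],[0,0,0]]
    - [60,[0,0,10],[0,0,0]]

```text
clock: 30.42
eef_pos: [489.4, -407.9, 145.2]
tcp_rot: [3.141, -0.001, -2.884]
contact_force: [1.1, 1.5, -0.3]
opening: 0.704
```

Call:
servo_tool:
  rows:
    - [60,[0,0,30],[0,0,0]]
    - [60,[0,0,20],[0,0,0]]
    - [60,[0,0,0],[0,0,0]]
    - [60,[0,0,0],[0,0,0]]

```text
clock: 30.92
eef_pos: [491.8, -404.8, 97.6]
tcp_rot: [-3.141, 0.0, -2.88]
contact_force: [-0.3, -1.0, 0.1]
opening: 0.704
```

```bash
python3 - <<'E'
from h import *
im,cal=see("short",33);print(pose(),sense()["qpos"][5])
# dark bore dot on the bright top -> axis at z=36
q=proj(cal,[490.5,-405,36]).round().astype(int);x0,y0=q-25
g=cv2.cvtColor(im,6)[y0:y0+50,x0:x0+50];b=(g>150).astype(np.uint8)
N,l,s,c=cv2.connectedComponentsWithStats(b);i=1+s[1:,4].argmax();print(q,c[i]+[x0,y0],s[i])
m=cv2.medianBlur(g,3)[15:35,15:35];y,x=np.unravel_index(m.argmin(),m.shape);print("bore",x+15+x0,y+15+y0,m.min(),atz(cal,(x+15+x0,y+15+y0),36))
go(490.5,-405,6,None,60)
E
```

```text
short 0.75 [282. 207.] rect@z 33 [[485.6, -407.3], [38.0, 30.8], 16.0]
  box 0.64 [ 485.9 -408.9   37.4]
(array([ 491.91040728, -405.33802027,   98.16278929]), np.float64(-165.00839783011526), array([-3.14021337e+00,  9.86697923e-04, -2.87993984e+00])) -2.5240184934662437
[283 216] [279.56872038 205.92890995] [  4   0  39  31 633]
bore 282 215 25 [ 489.77199913 -405.72554349   36.        ]
2 rows, tilt [-1.799e+02  1.000e-01] clk 31.1
[[60,[0.6,0.3,46.1],[0,0,0.0]],[60,[0.7,0.4,46.1],[0,0,0.0]]]
```

Call:
servo_tool:
  rows:
    - [60,[2.1,0.2,25],[0,0,0]]
    - [60,[0,0,30],[0,0,0]]
    - [60,[0,0,20],[0,0,0]]
    - [60,[0,0,12],[0,0,0]]
    - [60,[0,0,5],[0,0,0]]
    - [60,[0,0,0],[0,0,0]]
    - [60,[0,0,0],[0,0,0]]
  force: 40

```text
clock: 31.95
eef_pos: [489.6, -405.8, 5.9]
tcp_rot: [-3.141, 0.001, -2.88]
contact_force: [0.7, 0.5, 0.0]
opening: 0.699
```

Call:
servo_tool:
  rows:
    - [15,[0,0,0],[0,0,0]]
    - [15,[0,0,0],[0,0,0]]
    - [15,[0,0,0],[0,0,0]]
    - [15,[0,0,0],[0,0,0]]
    - [15,[0,0,0],[0,0,0]]

```text
clock: 32.58
eef_pos: [489.4, -405.7, 5.6]
tcp_rot: [-3.141, 0.0, -2.88]
contact_force: [-0.0, 0.3, 4.8]
opening: 0.261
```

Call:
servo_tool:
  rows:
    - [10,[0,0,0],[0,0,0]]
    - [10,[0,0,0],[0,0,0]]

```text
clock: 32.83
eef_pos: [489.5, -405.7, 5.6]
tcp_rot: [-3.141, 0.0, -2.88]
contact_force: [-0.1, 0.2, 6.0]
opening: 0.264
```

```bash
python3 - <<'E'
from h import *
im=grab_frame("wrist");print(sense()["opening"],sense()["contact_force"])
cv2.imwrite("pics/w11.png",cv2.resize(im[160:340,180:380],(800,600)))
E
```

```text
0.2629820914314366 [-0.23188436 -0.18325041  5.95787012]
```

View pics/w11.png

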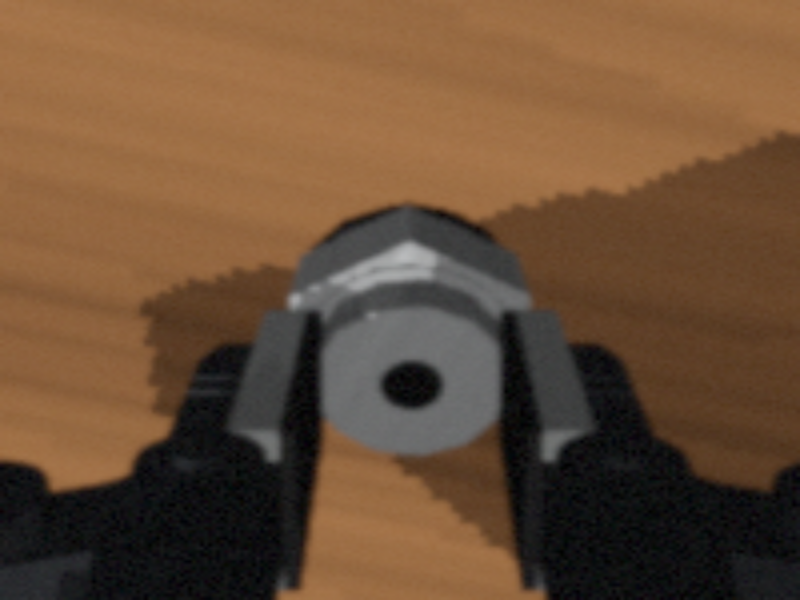

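The short is gripped on its round end just above the nut, with a stable opening. That was my sixteenth view. I'll lift slowly and high enough to clear the placed parts.

Call:
servo_tool:
  rows:
    - [10,[0,0,-3],[0,0,0]]
    - [10,[0,0,-6],[0,0,0]]
    - [10,[0,0,-6],[0,0,0]]
    - [10,[0,0,0],[0,0,0]]
  force: 60

```text
clock: 33.38
eef_pos: [489.5, -405.7, 20.7]
tcp_rot: [-3.141, 0.001, -2.88]
contact_force: [0.1, -0.4, -1.9]
opening: 0.245
```

```bash
python3 - <<'E'
from h import *
im,cal=see("short",51);print(sense()["opening"],sense()["contact_force"],pose()[0])
E
```

```text
short 0.75 [282. 257.] rect@z 51 [[480.6, -406.3], [40.3, 28.2], 27.5]
  box 0.69 [ 483.9 -407.8   49.2]
0.24303573176047716 [-0.55806236 -0.22663218 -1.56648962] [ 489.04204237 -405.34770705   19.99327804]
```

Call:
servo_tool:
  rows:
    - [10,[0,0,-15],[0,0,0]]
    - [10,[0,0,-30],[0,0,0]]
    - [10,[0,0,-35],[0,0,0]]
    - [10,[0,0,-20],[0,0,0]]
    - [10,[0,0,0],[0,0,0]]
    - [10,[0,0,0],[0,0,0]]

```text
clock: 34.28
eef_pos: [488.5, -404.9, 119.0]
tcp_rot: [3.14, -0.001, -2.88]
contact_force: [0.3, 0.3, -2.4]
opening: 0.241
```

```bash
python3 - <<'E'
from h import *
print(sense()["opening"],sense()["contact_force"],pose()[0])
go(564,56.1,120,None,10,50)
E
```

```text
0.24139206091602225 [ 0.33080013  0.30835175 -2.40903897] [ 488.48868454 -404.88166665  119.02191133]
10 rows, tilt [ 1.799e+02 -1.000e-01] clk 34.3
[[10,[-19.2,42.6,-0.1],[0,0,0.0]],[10,[-19.2,42.6,-0.1],[0,0,0.0]],[10,[-19.2,42.5,-0.1],[0,0,0.0]],[10,[-19.2,42.6,-0.1],[0,0,0.0]],[10,[-19.2,42.6,-0.1],[0,0,0.0]],[10,[-19.2,42.6,-0.1],[0,0,0.0]],[10,[-19.2,42.6,-0.1],[0,0,0.0]],[10,[-19.2,42.6,-0.1],[0,0,0.0]]]
[[10,[-19.2,42.5,-0.1],[0,0,0.0]],[10,[-19.3,42.6,-0.1],[0,0,0.0]]]
```

Call:
servo_tool:
  rows:
    - [10,[-19.2,42.6,0],[0,0,0]]
    - [10,[-19.2,42.6,0],[0,0,0]]
    - [10,[-19.2,42.6,0],[0,0,0]]
    - [10,[-19.2,42.6,0],[0,0,0]]
    - [10,[-19.2,42.6,0],[0,0,0]]
    - [10,[-19.2,42.6,0],[0,0,0]]
    - [10,[-19.2,42.6,0],[0,0,0]]
    - [10,[-19.2,42.6,0],[0,0,0]]

```text
clock: 35.28
eef_pos: [548.6, -34.9, 118.6]
tcp_rot: [3.141, -0.002, -2.88]
contact_force: [0.9, -0.0, -1.6]
opening: 0.241
```

Call:
servo_tool:
  rows:
    - [10,[-19.2,42.6,0],[0,0,0]]
    - [10,[-19.2,42.5,0],[0,0,0]]
    - [10,[0,0,0],[0,0,0]]
    - [10,[0,0,0],[0,0,0]]
    - [10,[0,0,15],[0,0,0]]
    - [10,[0,0,15],[0,0,0]]
    - [10,[0,0,0],[0,0,0]]

```text
clock: 36.15
eef_pos: [563.0, 54.8, 88.1]
tcp_rot: [3.141, -0.004, -2.881]
contact_force: [0.6, -0.2, -1.5]
opening: 0.243
```

```bash
python3 - <<'E'
from h import *
im,cal=see("short",120);p=pose()[0];print(sense()["opening"],sense()["contact_force"],p)
b=p[2]-5.7; q=proj(cal,[p[0],p[1],b+36]);print("pred top px",q)
x0,y0=q.round().astype(int)-15;m=cv2.medianBlur(cv2.cvtColor(im,6),3)[y0:y0+30,x0:x0+30]
y,x=np.where(m<m.min()+25);print("bore px",x.mean()+x0,y.mean()+y0,m.min(),len(x))
hsv=cv2.cvtColor(im,cv2.COLOR_BGR2HSV);mk=cv2.inRange(hsv,(100,120,60),(125,255,255));N,l,s,c=cv2.connectedComponentsWithStats(mk)
for i in range(1,N):
    if s[i,4]>80:print("blue",s[i],c[i])
print("well rim pred",[proj(cal,[564+d,56.1+e,30]).round() for d,e in((-24.1,-6.5),(24.1,6.5),(-6.5,24.1),(6.5,-24.1))])
go(564,56.1,19,None,10,50)
E
```

```text
short 0.85 [282. 257.] rect@z 120 [[554.7, 54.2], [39.8, 28.1], 28.6]
  box 0.93 [555.6  49.1 119.2]
0.24543790838931437 [ 0.4272445  -0.45957192 -1.57408635] [564.68921926  55.35812313  90.05506577]
pred top px [281.78832043 277.23586328]
bore px 282.453781512605 274.97478991596637 24 119
blue [ 248   38   68  113 2792] [281.70630372  93.58846705]
blue [ 144   51   55   92 1392] [177.29454023  93.94899425]
blue [ 253  188   61   45 1980] [283.24949495 208.94747475]
blue [151 196  29  22 257] [161.57976654 203.21789883]
well rim pred [array([283., 188.]), array([283., 249.]), array([315., 220.]), array([251., 220.])]
2 rows, tilt [-180.   -0.] clk 36.3
[[10,[0.2,0.4,35.5],[0,0,0.0]],[10,[0.3,0.5,35.6],[0,0,0.0]]]
```

The held short and the well both match the predictions (bore within 2 px, rim within 1 px). Lower it.

Call:
servo_tool:
  rows:
    - [10,[0.5,0.8,20],[0,0,0]]
    - [10,[0,0,20],[0,0,0]]
    - [10,[0,0,13],[0,0,0]]
    - [10,[0,0,8],[0,0,0]]
    - [10,[0,0,5],[0,0,0]]
    - [10,[0,0,3],[0,0,0]]
    - [10,[0,0,1.5],[0,0,0]]
    - [10,[0,0,0],[0,0,0]]

```text
clock: 37.3
eef_pos: [564.0, 56.3, 19.7]
tcp_rot: [-3.142, 0.0, -2.88]
contact_force: [-0.1, -0.7, -1.9]
opening: 0.246
```

Call:
servo_tool:
  rows:
    - [10,[0,0,0.6],[0,0,0]]
    - [10,[0,0,0],[0,0,0]]
    - [10,[0,0,0],[0,0,0]]

```text
clock: 37.67
eef_pos: [563.9, 56.3, 19.0]
tcp_rot: [-3.142, 0.0, -2.88]
contact_force: [-0.1, 0.1, -0.9]
opening: 0.246
```

Call:
servo_tool:
  rows:
    - [10,[0,0,0.7],[0,0,0]]
    - [10,[0,0,0],[0,0,0]]
    - [10,[0,0,0],[0,0,0]]

```text
clock: 38.05
eef_pos: [563.9, 56.3, 18.3]
tcp_rot: [3.142, -0.0, -2.88]
contact_force: [1.1, 0.9, -1.9]
opening: 0.241
```

Call:
servo_tool:
  rows:
    - [10,[0,0,0.6],[0,0,0]]
    - [10,[0,0,0],[0,0,0]]
    - [10,[0,0,0],[0,0,0]]

```text
clock: 38.42
eef_pos: [564.1, 56.3, 17.9]
tcp_rot: [-3.142, 0.0, -2.88]
contact_force: [0.1, -0.2, 4.0]
opening: 0.247
```

Contact at 17.9, as expected (5.7 + 12). Release, retreat and check.

Call:
servo_tool:
  rows:
    - [45,[0,0,0],[0,0,0]]
    - [45,[0,0,0],[0,0,0]]
    - [45,[0,0,0],[0,0,0]]
    - [45,[0,0,-15],[0,0,0]]
    - [45,[0,0,-40],[0,0,0]]
    - [45,[0,0,-60],[0,0,0]]
    - [45,[60,-30,-60],[0,0,0]]
    - [45,[60,-30,0],[0,0,0]]

```text
clock: 39.42
eef_pos: [484.6, -16.5, 178.8]
tcp_rot: [-3.139, 0.008, -2.878]
contact_force: [-0.5, -1.7, 0.2]
opening: 0.531
```

Call:
servo_tool:
  rows:
    - [45,[0,0,0],[0,0,0]]
    - [45,[0,0,0],[0,0,0]]
    - [45,[0,0,0],[0,0,0]]
    - [45,[0,0,0],[0,0,0]]

```text
clock: 39.92
eef_pos: [482.8, -15.5, 174.2]
tcp_rot: [3.141, -0.0, -2.879]
contact_force: [-1.1, 0.4, 0.4]
opening: 0.529
```

```bash
python3 - <<'E'
from h import *
print(pose())
for t,z in(("short",48),("open",74),("load",74),("barrel",45)):im,cal=see(t,z)
T={"short":(564,56.1,48),"open":(587.5,-31.8,74),"load":(499.6,-55.3,74),"barrel":(476.1,32.6,50)}
for k,p in T.items():print(k,"pred top px",proj(cal,p).round(1))
ct=get_calibration("top");grab_frame("top")
for t in("attenuator","plug","load","open","short","barrel"):print(t,[(round(b["conf"],2),c2w(ct,b["centre"]).round().tolist()) for b in boxes_of("top",t)][:3])
x0,y0=proj(cal,T["short"]).round().astype(int)-12
m=cv2.medianBlur(cv2.cvtColor(im,6),3)[y0:y0+24,x0:x0+24]
y,x=np.where(m<m.min()+20);print("short bore",x.mean()+x0,y.mean()+y0,m.min(),len(x))
x0,y0=proj(cal,T["open"]).round().astype(int)-20
m=(cv2.cvtColor(im,6)[y0:y0+40,x0:x0+40]>120).astype(np.uint8);N,l,s,c=cv2.connectedComponentsWithStats(m)
print("open bright",[(s[i].tolist(),(c[i]+[x0,y0]).round(1)) for i in range(1,N) if s[i,4]>30])
E
```

```text
(array([482.79742044, -15.54117427, 174.16829889]), np.float64(-164.977264941138), array([ 3.14142360e+00, -2.23470628e-04, -2.87939646e+00]))
short 0.88 [319. 275.] rect@z 48 [[555.6, 44.3], [44.2, 18.1], 16.5]
  box 0.96 [560.9  45.2  34.5]
  box 0.37 [ 386.7 -286.6   30.5]
open 0.92 [246. 282.] rect@z 74 [[569.8, -27.8], [49.6, 19.8], 9.6]
  box 0.95 [580.5 -26.2  49. ]
load 0.56 [238. 206.] rect@z 74 [[493.6, -53.8], [47.8, 57.1], 76.2]
  box 0.97 [495.5 -54.1  72.3]
barrel 0.83 [329. 200.] rect@z 45 [[474.4, 30.7], [63.6, 34.3], 16.6]
barrel 0.37 [444. 362.] rect@z 45 [[626.7, 221.3], [19.7, 4.3], 59.0]
barrel 0.3 [319. 274.] rect@z 45 [[556.8, 44.8], [44.7, 19.1], 15.8]
  box 0.91 [473.9  32.1  51.8]
  box 0.73 [547.9  39.   31.7]
  box 0.55 [515.4 197.4  27.3]
  box 0.46 [643.  233.2  28.3]
short pred top px [327.1 285.5]
open pred top px [239.6 298.9]
load pred top px [235.6 211.8]
barrel pred top px [331.2 204.7]
attenuator [(0.92, [380.0, -304.0, 50.0])]
plug [(0.61, [359.0, 307.0, 27.0])]
load [(0.49, [488.0, -66.0, 71.0])]
open []
short []
barrel [(0.79, [664.0, 238.0, 28.0]), (0.62, [464.0, 29.0, 48.0]), (0.59, [514.0, 199.0, 26.0])]
short bore 333.125 284.453125 11 256
open bright [([15, 12, 16, 16, 195], array([242.7, 298.9])), ([12, 37, 28, 3, 54], array([243. , 317.2]))]
```

Attenuator and plug have not moved. A finger partly hides the short, so I'll move the arm clear and check the rest from the top and side cameras.

```bash
python3 -c "
from h import *
go(390,260,230,None,45)"
```

```text
5 rows, tilt [-180.    0.] clk 40.9
[[45,[3.6,58.1,-11.1],[0,0,0.0]],[45,[3.5,58.1,-11.1],[0,0,0.0]],[45,[3.6,58.1,-11.2],[0,0,0.0]],[45,[3.5,58.1,-11.1],[0,0,0.0]],[45,[3.6,58.1,-11.1],[0,0,0.0]]]
```

Call:
servo_tool:
  rows:
    - [45,[3.6,58,-11],[0,0,0]]
    - [45,[3.6,58,-11],[0,0,0]]
    - [45,[3.6,58,-11],[0,0,0]]
    - [45,[3.6,58,-11],[0,0,0]]
    - [45,[3.6,58,-11],[0,0,0]]
    - [45,[0,0,0],[0,0,0]]
    - [45,[0,0,0],[0,0,0]]
    - [45,[0,0,0],[0,0,0]]

```text
clock: 41.88
eef_pos: [390.1, 258.2, 229.0]
tcp_rot: [-3.141, -0.001, -2.882]
contact_force: [-1.3, 0.0, 0.1]
opening: 0.527
```

```bash
python3 - <<'E'
from h import *
T={"short":(564,56.1,48),"open":(587.5,-31.8,74),"load":(499.6,-55.3,74),"barrel":(476.1,32.6,50)}
for n in("top","side"):
    cal=get_calibration(n);im=grab_frame(n);cv2.imwrite(f"pics/end_{n}.png",im);g=cv2.cvtColor(im,6)
    for k,p in T.items():
        print(n,k,"boxes",[(round(b["conf"],2),c2w(cal,b["centre"]).round().tolist()) for b in boxes_of(n,k)][:3])
        q=proj(cal,p);x0,y0=q.round().astype(int)-10
        if k in("short","open"):
            m=(g[y0:y0+20,x0:x0+20]>140).astype(np.uint8);N,l,s,c=cv2.connectedComponentsWithStats(m)
            for i in range(1,N):
                if s[i,4]>12:print("   pred",q.round(1),"bright",(c[i]+[x0,y0]).round(1),s[i,2:].tolist(),"-> at top z",atz(cal,c[i]+[x0,y0],p[2])[:2].round(1))
    for k in("attenuator","plug"):print(n,k,[(round(b["conf"],2),c2w(cal,b["centre"]).round().tolist()) for b in boxes_of(n,k)][:2])
E
```

```text
top short boxes [(0.77, [560.0, 52.0, 44.0]), (0.48, [475.0, 31.0, 47.0])]
   pred [249.1 185.5] bright [249.3 185.5] [16, 16, 176] -> at top z [564.   55.7]
top open boxes [(0.63, [581.0, -31.0, 51.0])]
   pred [288.3 172.6] bright [287.8 173.6] [9, 13, 73] -> at top z [585.2 -30.6]
top load boxes [(0.74, [495.0, -55.0, 71.0])]
top barrel boxes [(0.6, [664.0, 237.0, 28.0]), (0.57, [474.0, 30.0, 47.0])]
top attenuator [(0.62, [378.0, -304.0, 47.0])]
top plug [(0.54, [383.0, 300.0, 26.0]), (0.28, [377.0, -302.0, 50.0])]
side short boxes [(0.66, [563.0, 49.0, 35.0]), (0.16, [561.0, 57.0, 31.0])]
   pred [272.  190.9] bright [276.5 182.4] [11, 5, 28] -> at top z [599.1  72. ]
   pred [272.  190.9] bright [273.  193.6] [13, 12, 116] -> at top z [557.9  46.5]
side open boxes []
   pred [302.6 194. ] bright [302.8 193.7] [7, 7, 35] -> at top z [588.6 -31.5]
side load boxes [(0.84, [488.0, -67.0, 66.0]), (0.47, [479.0, 19.0, 28.0])]
side barrel boxes [(0.76, [662.0, 231.0, 23.0]), (0.63, [471.0, 25.0, 44.0]), (0.48, [509.0, 196.0, 21.0])]
side attenuator [(0.91, [372.0, -312.0, 57.0])]
side plug [(0.63, [359.0, 299.0, 25.0])]
```

All four parts are where predicted. The top view's plug reading comes from the arm hiding part of it, and the side view still puts the plug at its start. Handing in.

```bash
python3 -c "
from h import *
print(sense()['clock'],sense()['contact_force'],sign_off())"
```

```text
the job is handed in; nothing more can be done
42.575 [ 0.09663871 -0.19708259 -0.14055279] None
```

I put all four standards back in their own wells and handed the job in at 42.6 s; the sign-off gives no verdict. The barrel was placed first, then the load, open and short. Each was lowered to about its expected seat height. The open and short showed clear floor contact (4–6 N); the barrel and load only showed their weight coming off.

**Final position checks:**
- **Short:** within 1 mm of its well centre in the top view. The side view's bright-spot reading was about 11 mm off, probably because it also picked up the nut, so I trusted the top view.
- **Open:** within about 3 mm of its well centre in both views.
- **Load and barrel:** within about 5 mm of their well centres from the top and wrist cameras. The side-view boxes read up to 16 mm off, but they mark the visible near side rather than the axis.
- **Attenuator and plug:** at their starting positions within camera noise. One late top-view reading of the plug was 24 mm off because the arm hid part of it; the side view put it within 1 mm of its start.

**Disagreement with the description:** the fingers really end about 20 mm above the reported tool point. My first try at the barrel therefore closed on air above it, without disturbing it. I corrected all the grasp heights for this.

I had used all 16 picture views before the end, so the final checks rest on measured numbers only.

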